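# Put the iron blanks away in the chest drawer

## Robot

A 6-joint arm with a two-finger parallel gripper is mounted at the origin on the work surface. World frame = base frame: x ahead of the robot, y to its left, z up, the work surface at z = 0. Lengths are in mm, angles in rad, forces in N, time in s.
With the tool pointing down it reaches from about 350 to 775 mm from the base axis. Payload 7.3 kg.
Tool frame: the origin (TCP) lies at the very end of the fingers, on their centre line; the grasp point (between the pads) lies 19 mm behind it; z points along the fingers, y is the line along which they close (so a half turn about z gives the same grasp; the last joint's range is limited). The gripper opens to 92 mm and grips with 3 to 60 N. Pads are 19 mm wide; open, the fingers measure 130 mm over their backs; the gripper's body (75 mm by 190 mm) begins 47 mm behind the grasp point.
Start: joints at [-1.437, 0.342, 1.524, -0, 1.275, -0.146], TCP at [145.008, -504.596, 226.741] pointing down, gripper open.
Joint ranges: [-2.53, 2.53], [-0.77, 2.02], [0.04, 2.7], [-1, 4.14], [0.28, 2.66], [-3.11, 3.11]. Speed limits (rad/s): [2.57, 2.57, 3.14, 3.14, 3.14, 3.14].

## Interface

Orientations are given as [roll, pitch, yaw] about the fixed x, y, z axes, in that order (R = Rz(yaw) Ry(pitch) Rx(roll)).
In Python, from plant import get_obs, optics, ticket, finder gives the robot as it stands.
- The arm moves only by the tool send_rows, never from a script. Its arguments are lists of equal length, an entry for each row: "offset": the shift along the tool's x, y, z scaled (see below), a list of three; "delta_rot": the turn, a rotation vector about the tool's x, y, z scaled (see below), a list of three. In form: {"offset": [[dx, dy, dz], ...], "delta_rot": [[rx, ry, rz], ...]}. A call has 1 to 8 rows; each row is the pose to reach, as a shift and turn from the pose commanded when the call began, along the tool's axes at that moment, turning the shorter way round; what a row does not reach only later rows make up. The controller multiplies each number of a shift by 120 mm and each number of a turn by 360 degrees. A row lasts 1/8 s, in which the tool goes at most 62.5 mm and 10.7 degrees, less where a joint would pass 70% of its speed; a pose out of reach is approached as far as the arm can. A call with a number of a shift or a turn outside -1 to 1 is refused whole. A call with a gripper value outside its range is refused whole. "grip" is the opening, from 0 (shut) to 1 (fully open), set as the call begins (left out, the last holds). The fingers move at their own pace and stop on an object; the grip force is fixed at half the most. Time passes only in rows, so rows that repeat a pose let the fingers close. It gives the time, the measured TCP pose, the force, the opening and the grip force at its end, in the units of the state.
- get_obs(): the state, without advancing time (a new reading comes with each control period).
- optics.capture(name): name is "side" or "top" or "wrist"; returns the picture (384x512x3 uint8, red, green, blue); there is no depth.
- optics.get_calibration(name): a dict with "fx", "fy", "cx", "cy" (pixels), "world_from_camera" (4x4, takes a point from camera to world coordinates). Camera axes: x right, y down, z forward; pixel columns grow to the right and rows downward; lengths in mm; the calibration is good to about 2 mm. A picture is of the moment at which its call begins: read the wrist's pose just before it. get_calibration takes no time and is no camera call; for the wrist camera it gives the pose at the moment of the call.
- ticket.close_job(): hands the job in; it is judged then, once.
Trained networks look in the newest picture that a camera, given by its name, has taken for a name from the list of things; names that differ only in an ending like _2 or _b are one class to them, and where a whole thing is asked for, a point or a joint stands for the part that bears it (a point fixed in the world has none). Each returns a list of dicts, best first, with "confidence" (0 to 1); they miss things now and then, are a little off and sometimes report something else, mostly with a low value. They report only what shows in the picture. A call takes as long as a camera call. They do not tell look-alikes from the thing itself.
- finder.boxes_of(target, camera): "box" ([left, top, right, bottom] in pixels, round what is visible of it).
- finder.silhouettes(target, camera): "region" (384x512 bool, what is visible of it) and "box" ([left, top, right, bottom] in pixels, round what is visible of it).
- finder.pinpoint(target, camera): "uv" ([column, row] in pixels: a listed point, or the origin of a listed thing).
The state is a dict: "time": time; "joint_positions": joint angles; "dq": joint speeds; "tau": joint torques, N m; "tool_pos": TCP position; "tcp_rot": TCP orientation; "contact_force": force on the tool from outside, world axes, zero at the start; "moment": the same for the moment, N m; "grip_width": finger opening in mm; "finger_force": force on a finger pad.
Only numpy, scipy, OpenCV 4.12 (cv2) and the standard library are available. Lean on these libraries where they do the work, as an engineer would, in place of code of your own. Each camera call takes 0.05 s, during which the arm holds its last target. There are 200 camera calls.

## Task

Pull the red-fronted drawer of the little bench chest right out to its stop and put away every bright steel blank lying on the bench in one neat, square pile on the yellow rectangle of the drawer floor, long sides along the drawer's slide and edges flush. Then lay the light wooden cover board squarely on top of the pile and shut the drawer fully and gently, without slamming it. Leave the other things on the bench where they are.

Things in the scene. Friction and masses are not known exactly. Their poses are not given: they have to be found in the camera images.
- blank1: one of up to five identical bright steel blanks: a flat rectangle 68 mm (its x) by 50 mm (its y) by 7 mm thick, about 190 g, both faces alike; it may be absent; origin at its centre, z across its faces
- blank2: one of up to five identical bright steel blanks: a flat rectangle 68 mm (its x) by 50 mm (its y) by 7 mm thick, about 190 g, both faces alike; it may be absent; origin at its centre, z across its faces
- blank3: one of up to five identical bright steel blanks: a flat rectangle 68 mm (its x) by 50 mm (its y) by 7 mm thick, about 190 g, both faces alike; it may be absent; origin at its centre, z across its faces
- blank4: one of up to five identical bright steel blanks: a flat rectangle 68 mm (its x) by 50 mm (its y) by 7 mm thick, about 190 g, both faces alike; it may be absent; origin at its centre, z across its faces
- blank5: one of up to five identical bright steel blanks: a flat rectangle 68 mm (its x) by 50 mm (its y) by 7 mm thick, about 190 g, both faces alike; it may be absent; origin at its centre, z across its faces
- cover: the cover board: flat light wood, 68 mm (its x) by 50 mm (its y) by 12 mm thick, 60 g, both faces alike; origin at its centre, z across its faces
- chest_front (a point): wooden bench chest, fixed, 300 mm deep (x), 290 wide (y), 115 high; one drawer in its front, which faces its own -x; this point is the middle of its top's front edge. Drawer floor 22 mm above the bench, inside 248 mm wide and 71 deep; walls 6 mm thick, their top 93 mm above the bench; red front board 15 mm thick, its top 104 mm above the bench
- chest_drawer0 (a joint): how far the drawer is out along the chest's -x, in m: 0 is fully shut, 0.19 is the stop
- chest_drawer0_handle (a point): middle of the drawer's brass bar handle: a level bar 11 mm thick, 120 mm long across the drawer, its axis 35 mm in front of the red front and 38 mm below the chest's top; a post joins it to the front 51 mm either side of its middle; moves with the drawer
- pile_mark (a point): centre of the yellow painted rectangle (78 mm by 60 mm, flat) on the drawer's floor, moves with the drawer; x along the slide (pointing into the chest), y across the drawer, z up. It lies midway across the drawer, 87 mm behind the inner face of the drawer's front and, with the drawer right out, 96 mm in front of the chest's top edge
- rivet_jar: bystander, to be left alone: small amber glass jar with a brass cap, 30 mm across, 40 mm tall
- tape_roll: bystander, to be left alone: blue ring-shaped roll of tape, 36 mm across, 16 mm tall, lying flat
- hammer: bystander, to be left alone: hammer with a wooden handle, lying down
- pliers: bystander, to be left alone: pliers with red handles, about 160 mm long, lying flat
- paint_pot: bystander, to be left alone: blue pot with a black cap, 64 mm across, 75 mm tall
There are look-alikes about, which are no part of the job. What is shaped like the cover but pink or turquoise is not meant. Leave any black look-alike of the blank4 alone.

How it is judged:
By the outcome, as a careful person would: the job done as asked, in the order asked, and still so for the second after the job is handed in, with the robot touching nothing.
Of blank1, blank2, blank3, blank4, blank5 only 3 to 5 are there at a start; the rules pass over those that are not, and their reading is None.
At some moment in a run one of blank1, blank2, blank3, blank4, blank5 may be knocked a few centimetres aside while the robot is not near it.
Once in a run the grip may slacken for a moment while it holds something.
It also fails if it takes over 210 s, if anything falls off the work surface, if the arm or the gripper's body presses on something with over 40 N, if the wrist force passes 120 N, or if a joint passes its speed limit or range.

## Working session

There is one attempt and no reset: what is moved stays moved. The work goes in short steps, Python scripts to look and compute and a tool call to move; the robot and the scene stay as the last step left them, time stands still between calls to the robot, and variables do not carry over. Pictures are saved under pics/ and viewed, at most 14 in all, crops included, and the job is handed in when it is done.

Besides the shell and the picture viewer there is one more tool, called after ">>>" as a command line: name --argument value ..., lists and objects as JSON in quotes. send_rows: Moves the arm, as the interface text tells. Its arguments: {"type":"object","properties":{"offset":{"type":"array"},"delta_rot":{"type":"array"},"grip":{"type":"number"}},"required":["offset","delta_rot"]}

```bash
ls; mkdir -p pics; cat > h.py <<'E'
import numpy as np,cv2
from scipy.spatial.transform import Rotation as R
from plant import get_obs,optics,ticket,finder
def cap(n,f=None):
    im=optics.capture(n)
    if f: cv2.imwrite('pics/'+f,im[:,:,::-1])
    return im
def world(cal,uv,z):
    T=np.array(cal['world_from_camera']);d=T[:3,:3]@np.array([(uv[0]-cal['cx'])/cal['fx'],(uv[1]-cal['cy'])/cal['fy'],1]);o=T[:3,3]
    return o+d*(z-o[2])/d[2]
def proj(cal,p):
    T=np.linalg.inv(np.array(cal['world_from_camera']));q=T[:3,:3]@np.array(p)+T[:3,3]
    return np.array([cal['fx']*q[0]/q[2]+cal['cx'],cal['fy']*q[1]/q[2]+cal['cy']])
E
python3 - <<'E'
from h import *
o=get_obs()
print({k:np.round(v,3) for k,v in o.items()})
for c in('top','side'):
    im=cap(c,c+'0.png');cal=optics.get_calibration(c);print(c,np.round(cal['world_from_camera'],3).tolist(),cal['fx'])
    if c=='top':
        for t in('blank1','cover'):
            for d in finder.silhouettes(t,c):
                m=d['region'].astype(np.uint8);r=cv2.minAreaRect(cv2.findNonZero(m));print(t,round(d['confidence'],2),np.round(d['box']),np.round(r[0]),r[1],r[2],world(cal,r[0],7).round(),im[d['region']].mean(0).round())
        for t in('chest_front','chest_drawer0_handle'):print(t,[(np.round(d['uv']),d['confidence']) for d in finder.pinpoint(t,c)])
a=np.hstack([cv2.imread('pics/top0.png')]);cv2.imwrite('pics/top0b.png',cv2.resize(a,(800,600)))
E
```

```text
pics
{'time': np.float64(0.0), 'joint_positions': array([-1.437,  0.343,  1.525,  0.   ,  1.275, -0.146]), 'dq': array([0.002, 0.001, 0.002, 0.   , 0.001, 0.001]), 'tau': array([ 2.0000e-03, -4.3123e+01, -2.4422e+01,  7.2000e-02,  5.6000e-02,
       -0.0000e+00]), 'tool_pos': array([ 144.945, -504.174,  226.052]), 'tcp_rot': array([-3.14, -0.  ,  0.28]), 'contact_force': array([-0.476,  0.574,  0.066]), 'moment': array([-0.015, -0.002,  0.009]), 'finger_force': np.float64(0.0), 'grip_width': np.float64(91.853)}
top [[-0.023, -0.982, 0.189, 291.701], [-1.0, 0.023, -0.004, 30.065], [0.0, -0.189, -0.982, 1366.485], [0.0, 0.0, 0.0, 1.0]] 400.3830631850148
blank1 0.81 [197. 202. 215. 218.] [205. 210.] (20.750715255737305, 14.48972225189209) 79.69515228271484 [457. 195.   7.] [239. 241. 243.]
blank1 0.72 [202. 164. 216. 181.] [207. 172.] (18.335756301879883, 13.416407585144043) 63.43495178222656 [589. 189.   7.] [235. 238. 240.]
blank1 0.69 [111. 151. 129. 169.] [119. 158.] (19.400001525878906, 15.000000953674316) 53.13010025024414 [646. 497.   7.] [49. 49. 52.]
blank1 0.6 [234. 201. 252. 
[... 331 characters left out ...]
52. 235. 164.]
cover 0.71 [250. 231. 276. 253.] [261. 240.] (20.34169578552246, 16.00048065185547) 7.125016689300537 [351.   8.   7.] [251. 205. 234.]
cover 0.61 [210. 246. 234. 264.] [221. 252.] (15.412713050842285, 20.98357391357422) 68.19859313964844 [314. 140.   7.] [ 66. 238. 237.]
cover 0.58 [292.  56. 382. 170.] [337. 115.] (91.63646697998047, 108.33294677734375) 3.1798300743103027 [ 786. -275.    7.] [200. 140.  95.]
chest_front [(array([340., 144.]), 0.95)]
chest_drawer0_handle [(array([332., 164.]), 0.58), (array([206., 210.]), 0.35)]
side [[-0.894, -0.294, 0.338, 24.034], [-0.448, 0.607, -0.656, 1016.049], [-0.012, -0.738, -0.675, 1145.654], [0.0, 0.0, 0.0, 1.0]] 404.2040467334579
```

View pics/top0b.png

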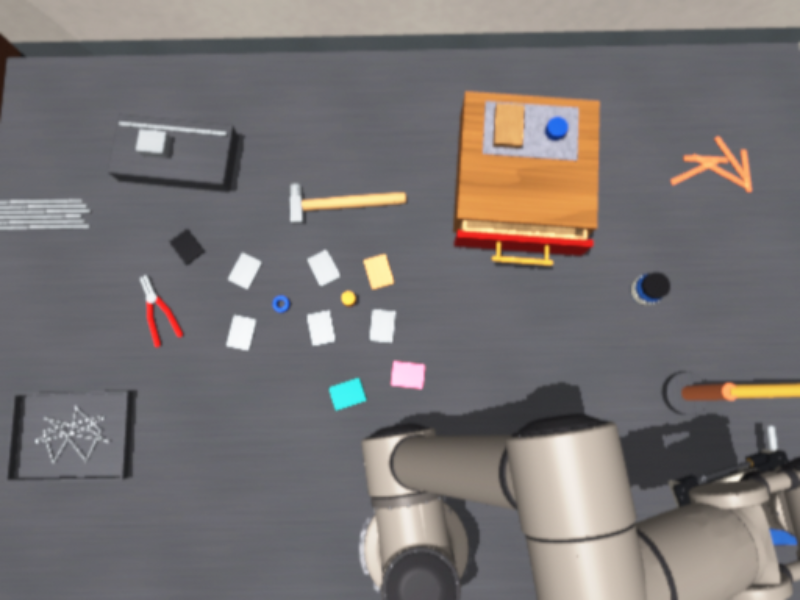

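View pics/side0.png

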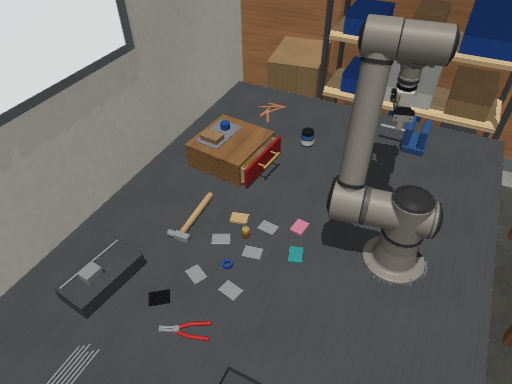

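The five bright blanks are at (full-size pixels) (156,173), (207,172), (154,213), (205,210) and (244,208). The black one at (119,158) is the decoy. The cover is the light-wood board at (242,174); pink (261,240) and turquoise (221,252) are not meant. The drawer is a little open, with its handle at about (334,166).

```bash
cat >> h.py <<'E'
def plan(*tg,p=None,yaw=None):
    """targets (x,y,z,yaw) in sequence; prints number of equal calls and scaled numbers"""
    o=get_obs()
    if p is None:p=np.array(o['tool_pos']);yaw=o['tcp_rot'][2]
    for t in tg:
        M=R.from_euler('xyz',[np.pi,0,yaw]).as_matrix();d=M.T@(np.array(t[:3])-p)/120
        n=int(np.ceil(max(abs(d).max(),1e-6)));dy=(t[3]-yaw+np.pi)%(2*np.pi)-np.pi
        print('->',np.round(t,3),'rotz',round(-dy/2/np.pi,4),'(%.0fdeg)'%np.degrees(dy),n,'x',np.round(d/n,3),'total',np.round(d,3))
        p=np.array(t[:3],float);yaw=t[3]
E
python3 - <<'E'
from h import *
cal=optics.get_calibration('wrist');o=get_obs()
T=np.array(cal['world_from_camera']);M=R.from_euler('xyz',o['tcp_rot']).as_matrix()
print('cam in tool',(M.T@(T[:3,3]-o['tool_pos'])).round(1),(M.T@T[:3,:3]).round(3).tolist(),cal['fx'])
plan((430,-260,350,o['tcp_rot'][2]))
E
```

```text
cam in tool [  70.3    0.5 -157.8] [[0.0, -0.966, -0.26], [1.0, 0.0, -0.0], [0.001, -0.26, 0.966]] 276.5821816527044
-> [ 4.3e+02 -2.6e+02  3.5e+02  2.8e-01] rotz -0.0 (0deg) 3 x [ 0.948 -0.434 -0.343] total [ 2.845 -1.302 -1.029]
```

>>> send_rows --offset '[[0.24,-0.11,-0.09],[0.48,-0.22,-0.17],[0.72,-0.33,-0.26],[0.95,-0.43,-0.34]]' --delta_rot '[[0,0,0],[0,0,0],[0,0,0],[0,0,0]]'

```text
time: 0.8
tool_pos: [241.0, -422.8, 267.9]
tcp_rot: [3.141, -0.0, 0.28]
contact_force: [-0.3, 0.2, -0.2]
grip_width: 91.7
finger_force: 0.0
```

>>> send_rows --offset '[[0.24,-0.11,-0.09],[0.48,-0.22,-0.17],[0.72,-0.33,-0.26],[0.95,-0.43,-0.34]]' --delta_rot '[[0,0,0],[0,0,0],[0,0,0],[0,0,0]]'

```text
time: 1.3
tool_pos: [336.4, -341.6, 308.7]
tcp_rot: [3.141, -0.0, 0.28]
contact_force: [0.5, -0.2, 0.3]
grip_width: 91.9
finger_force: 0.0
```

>>> send_rows --offset '[[0.24,-0.11,-0.09],[0.48,-0.22,-0.17],[0.72,-0.33,-0.26],[0.95,-0.43,-0.34],[0.95,-0.43,-0.34],[0.95,-0.43,-0.34]]' --delta_rot '[[0,0,0],[0,0,0.02],[0,0,0.04],[0,0,0.045],[0,0,0.045],[0,0,0.045]]'

```text
time: 2.05
tool_pos: [430.4, -261.6, 348.7]
tcp_rot: [-3.142, 0.001, -0.002]
contact_force: [-0.4, 0.6, -0.9]
grip_width: 91.9
finger_force: 0.0
```

```bash
python3 - <<'E'
from h import *
o=get_obs();print(o['tool_pos'],o['tcp_rot'],o['time'])
cal=optics.get_calibration('wrist')
cap('wrist','w1.png')
for t,z in(('chest_front',115),('chest_drawer0_handle',77)):
  for d in finder.pinpoint(t,'wrist'): print(t,np.round(d['uv'],1),round(d['confidence'],2),world(cal,d['uv'],z).round(1))
cv2.imwrite('pics/w1b.png',cv2.resize(cv2.imread('pics/w1.png'),(800,600)))
E
```

```text
[ 430.43914895 -261.57112084  348.67620533] [-3.14153413e+00  9.59984210e-04 -2.28290658e-03] 2.05
chest_front [54.9 68.1] 0.58 [ 5.621e+02 -4.000e-01  1.150e+02]
chest_drawer0_handle [237.8  54.6] 0.92 [ 585.2 -238.    77. ]
```

View pics/w1b.png

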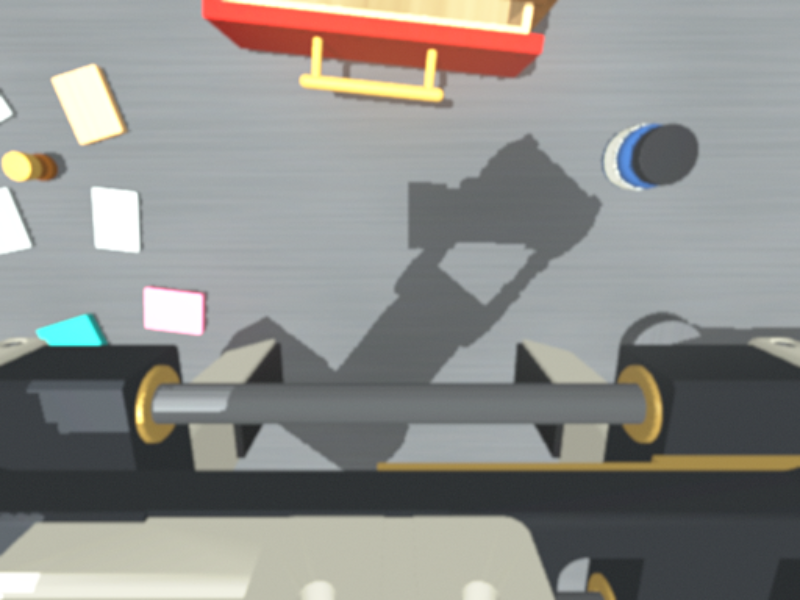

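```bash
python3 - <<'E'
from h import *
plan((430,-260,350,1.486),(565,-250,230,1.486))
E
```

```text
-> [ 430.    -260.     350.       1.486] rotz -0.2371 (85deg) 1 x [-0.002 -0.016 -0.01 ] total [-0.002 -0.016 -0.01 ]
-> [ 565.    -250.     230.       1.486] rotz -0.0 (0deg) 2 x [0.089 0.557 0.5  ] total [0.178 1.114 1.   ]
```

>>> send_rows --offset '[[0,0,0],[0,0,0],[0,0,0],[0,0,0],[0,0,0],[0,0,0],[0,0,0],[0,0,0]]' --delta_rot '[[0,0,-0.03],[0,0,-0.06],[0,0,-0.09],[0,0,-0.12],[0,0,-0.15],[0,0,-0.18],[0,0,-0.21],[0,0,-0.237]]'

```text
time: 3.2
tool_pos: [430.4, -261.9, 348.9]
tcp_rot: [-3.141, -0.0, 1.491]
contact_force: [-0.4, 0.2, 0.2]
grip_width: 91.8
finger_force: 0.0
```

>>> send_rows --offset '[[0.05,0.28,0.25],[0.09,0.55,0.5],[0.13,0.83,0.75],[0.18,1.0,1.0],[0.18,1.0,1.0],[0.18,1.0,1.0]]' --delta_rot '[[0,0,0],[0,0,0],[0,0,0],[0,0,0],[0,0,0],[0,0,0]]'

```text
time: 3.95
tool_pos: [551.9, -250.8, 230.2]
tcp_rot: [3.141, 0.001, 1.486]
contact_force: [0.8, 0.2, 0.9]
grip_width: 91.7
finger_force: 0.0
```

```bash
python3 - <<'E'
from h import *
o=get_obs();print(o['tool_pos'],o['tcp_rot'],o['time'])
cal=optics.get_calibration('wrist')
im=cap('wrist','w2.png')
for d in finder.pinpoint('chest_drawer0_handle','wrist'): print(np.round(d['uv'],1),round(d['confidence'],2),world(cal,d['uv'],77).round(1))
for d in finder.silhouettes('chest_drawer0_handle','wrist'): print(d['box'],d['confidence'])
hsv=cv2.cvtColor(im,cv2.COLOR_RGB2HSV)
m=((hsv[...,0]>15)&(hsv[...,0]<30)&(hsv[...,1]>120)).astype(np.uint8)*255
big=cv2.resize(im,(800,600));cv2.imwrite('pics/w2b.png',big[:,:,::-1]);cv2.imwrite('pics/m.png',m)
E
```

```text
[ 551.88097038 -250.75911106  230.19711967] [3.14090068e+00 7.80086029e-04 1.48553388e+00] 3.95
[282.2 165.8] 0.8 [ 585.  -238.2   77. ]
[272.8, 17.1, 365.2, 289.0] 0.78
```

View pics/w2b.png

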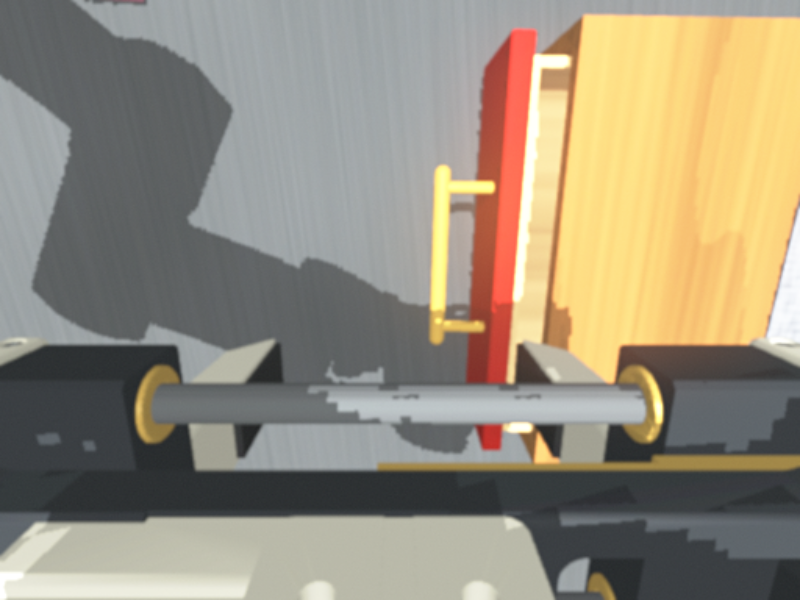

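The bar runs from (442,168) to (436,342), the red top edge is at about x 515–535, and the chest front edge runs from (583,15) to (545,340). I'll fit these lines next.

```bash
python3 - <<'E'
from h import *
im=cv2.cvtColor(cv2.imread('pics/w2.png'),cv2.COLOR_BGR2RGB);cal=optics.get_calibration('wrist')
hsv=cv2.cvtColor(im,cv2.COLOR_RGB2HSV).astype(int);h,s,v=[hsv[...,i] for i in range(3)]
yel=(h>15)&(h<32)&(s>120)&(v>120); red=((h<6)|(h>174))&(s>150)&(v>170)
def fit(pts,z,name):
    w=np.array([world(cal,p,z) for p in pts])
    l=cv2.fitLine(w[:,:2].astype(np.float32),cv2.DIST_HUBER,0,.01,.01).ravel()
    d=l[:2]*np.sign(l[1]);print(name,'theta',round(float(np.arctan2(-d[0],d[1])),4),'pt',l[2:].round(1),'x at y=-238', round(float(l[2]+d[0]/d[1]*(-238-l[3])),1))
pts=[]
for r in range(112,215):
    c=np.flatnonzero(yel[r,265:300])+265
    if len(c)and r not in range(114,125) and r not in range(203,215):pts.append((c.mean(),r))
pts=np.array(pts);fit(pts,77,'bar')
rows=np.flatnonzero(yel[:,270:288].any(1)&(np.arange(384)<230));print(rows.min(),rows.max())
fit([( np.flatnonzero(red[r,:350])[-1]+.5,r) for r in range(30,240) if red[r,:350].any()],104,'red top inner')
g=cv2.Canny(im,60,150)
pe=[]
for r in range(20,215,3):
    x0=373-(r-10)*(24/208)
    print(int(x0),[int(np.hypot(*(im[r,int(x)+1].astype(int)-im[r,int(x)-1])[:2])) for x in range(int(x0)-6,int(x0)+7)]) if r%30==20 else 0
    k=[np.abs(im[r,x+1].astype(int)-im[r,x-1]).sum() for x in range(int(x0)-5,int(x0)+6)];pe.append((int(x0)-5+np.argmax(k)+.5,r))
fit(pe,115,'chest edge')
c=world(cal,(373+.5,10),115);print('chest left corner',c.round(1))
E
```

```text
bar theta -0.1031 pt [ 584.2 -235.2] x at y=-238 584.0
109 219
red top inner theta -0.097 pt [ 637.5 -179.3] x at y=-238 631.8
371 [6, 4, 11, 5, 1, 53, 129, 109, 42, 7, 2, 1, 1]
368 [3, 23, 39, 28, 3, 70, 126, 86, 25, 1, 1, 1, 1]
364 [2, 6, 61, 114, 79, 4, 72, 104, 67, 20, 2, 2, 0]
361 [2, 14, 69, 108, 73, 18, 97, 97, 47, 10, 1, 0, 0]
358 [5, 29, 76, 90, 44, 47, 111, 86, 32, 3, 0, 1, 1]
354 [1, 8, 42, 85, 79, 22, 61, 105, 71, 26, 10, 8, 7]
351 [1, 12, 62, 111, 90, 20, 27, 40, 26, 9, 0, 2, 2]
chest edge theta -0.1191 pt [ 656.8 -206.4] x at y=-238 653.0
chest left corner [ 669.7 -101.2  115. ]
```

```bash
python3 - <<'E'
from h import *
plan((584.5,-238.3,170,1.471),(584.5,-238.3,62,1.471))
E
```

```text
-> [ 584.5   -238.3    170.       1.471] rotz 0.0023 (-1deg) 1 x [0.126 0.26  0.508] total [0.126 0.26  0.508]
-> [ 584.5   -238.3     62.       1.471] rotz -0.0 (0deg) 1 x [ 0.  -0.   0.9] total [ 0.  -0.   0.9]
```

>>> send_rows --offset '[[0.06,0.13,0.25],[0.126,0.26,0.508],[0.126,0.26,0.508],[0.126,0.26,0.508],[0.126,0.26,0.508],[0.126,0.26,0.508]]' --delta_rot '[[0,0,0],[0,0,0.0023],[0,0,0.0023],[0,0,0.0023],[0,0,0.0023],[0,0,0.0023]]' --grip 0.24

```text
time: 4.85
tool_pos: [584.8, -238.1, 169.5]
tcp_rot: [3.14, 0.001, 1.471]
contact_force: [0.1, -0.3, -0.1]
grip_width: 36.6
finger_force: 0.0
```

>>> send_rows --offset '[[0,0,0.15],[0,0,0.3],[0,0,0.45],[0,0,0.55],[0,0,0.65],[0,0,0.75],[0,0,0.83],[0,0,0.9]]' --delta_rot '[[0,0,0],[0,0,0],[0,0,0],[0,0,0],[0,0,0],[0,0,0],[0,0,0],[0,0,0]]'

```text
time: 5.85
tool_pos: [584.7, -237.6, 59.6]
tcp_rot: [-3.142, 0.0, 1.472]
contact_force: [-0.1, -0.4, -0.5]
grip_width: 21.9
finger_force: 0.0
```

>>> send_rows --offset '[[0,0,0],[0,0,0],[0,0,0],[0,0,0]]' --delta_rot '[[0,0,0],[0,0,0],[0,0,0],[0,0,0]]' --grip 0

```text
time: 6.35
tool_pos: [584.6, -237.5, 60.1]
tcp_rot: [-3.141, -0.0, 1.472]
contact_force: [0.1, 0.1, -3.4]
grip_width: 10.0
finger_force: 30.0
```

>>> send_rows --offset '[[0,-0.08,0],[0,-0.2,0],[0,-0.33,0],[0,-0.46,0],[0,-0.6,0],[0,-0.74,0],[0,-0.87,0],[0,-1.0,0]]' --delta_rot '[[0,0,0],[0,0,0],[0,0,0],[0,0,0],[0,0,0],[0,0,0],[0,0,0],[0,0,0]]'

```text
time: 7.35
tool_pos: [464.3, -225.6, 60.1]
tcp_rot: [3.141, 0.0, 1.472]
contact_force: [0.6, -1.4, -7.7]
grip_width: 10.1
finger_force: 30.0
```

>>> send_rows --offset '[[0,-0.08,0],[0,-0.15,0],[0,-0.21,0],[0,-0.26,0],[0,-0.29,0],[0,-0.31,0],[0,-0.31,0],[0,-0.31,0]]' --delta_rot '[[0,0,0],[0,0,0],[0,0,0],[0,0,0],[0,0,0],[0,0,0],[0,0,0],[0,0,0]]'

```text
time: 8.35
tool_pos: [428.1, -222.0, 60.1]
tcp_rot: [-3.141, 0.0, 1.472]
contact_force: [-0.7, -2.6, -10.4]
grip_width: 10.1
finger_force: 30.0
```

>>> send_rows --offset '[[0,-0.01,0],[0,-0.02,0],[0,-0.03,0],[0,-0.04,0],[0,-0.05,0],[0,-0.05,0]]' --delta_rot '[[0,0,0],[0,0,0],[0,0,0],[0,0,0],[0,0,0],[0,0,0]]'

```text
time: 9.1
tool_pos: [422.1, -221.4, 60.1]
tcp_rot: [-3.141, 0.0, 1.472]
contact_force: [-0.3, -3.1, -11.9]
grip_width: 9.7
finger_force: 30.0
```

```bash
python3 - <<'E'
from h import *
o=get_obs();print(o['tool_pos'],o['contact_force'])
E
```

```text
[ 422.06339803 -221.41802668   60.08661464] [ -0.30029961  -3.12822158 -11.8564554 ]
```

>>> send_rows --offset '[[0,-0.01,0],[0,-0.02,0],[0,-0.03,0],[0,-0.03,0]]' --delta_rot '[[0,0,0],[0,0,0],[0,0,0],[0,0,0]]'

```text
time: 9.6
tool_pos: [418.5, -221.1, 60.1]
tcp_rot: [-3.141, 0.0, 1.472]
contact_force: [0.1, -4.3, -13.9]
grip_width: 9.7
finger_force: 30.0
```

>>> send_rows --offset '[[0,-0.01,0],[0,-0.02,0],[0,-0.03,0],[0,-0.04,0],[0,-0.04,0]]' --delta_rot '[[0,0,0],[0,0,0],[0,0,0],[0,0,0],[0,0,0]]'

```text
time: 10.22
tool_pos: [415.1, -220.8, 60.1]
tcp_rot: [3.139, 0.0, 1.471]
contact_force: [6.1, -2.7, -18.1]
grip_width: 9.8
finger_force: 30.0
```

```bash
python3 - <<'E'
from h import *
o=get_obs();print(o['tool_pos'],o['contact_force'],o['moment'])
cal=optics.get_calibration('wrist')
im=cap('wrist','w3.png')
for t,z in(('chest_front',115),('pile_mark',22),('chest_drawer0_handle',77)):
  for d in finder.pinpoint(t,'wrist'): print(t,np.round(d['uv'],1),round(d['confidence'],2),world(cal,d['uv'],z).round(1))
big=cv2.resize(im,(800,600));cv2.imwrite('pics/w3b.png',big[:,:,::-1])
E
```

```text
[ 415.05524915 -220.75452463   60.14786432] [  6.06700606  -2.69788202 -18.06917441] [-0.50300941 -0.98759427  0.01716218]
pile_mark [444.2 213.8] 0.58 [ 557.3 -236.    22. ]
pile_mark [256. 242.] 0.34 [ 414.3 -244.8   22. ]
chest_drawer0_handle [255.5 245.9] 0.92 [ 416.  -220.9   77. ]
```

View pics/w3b.png

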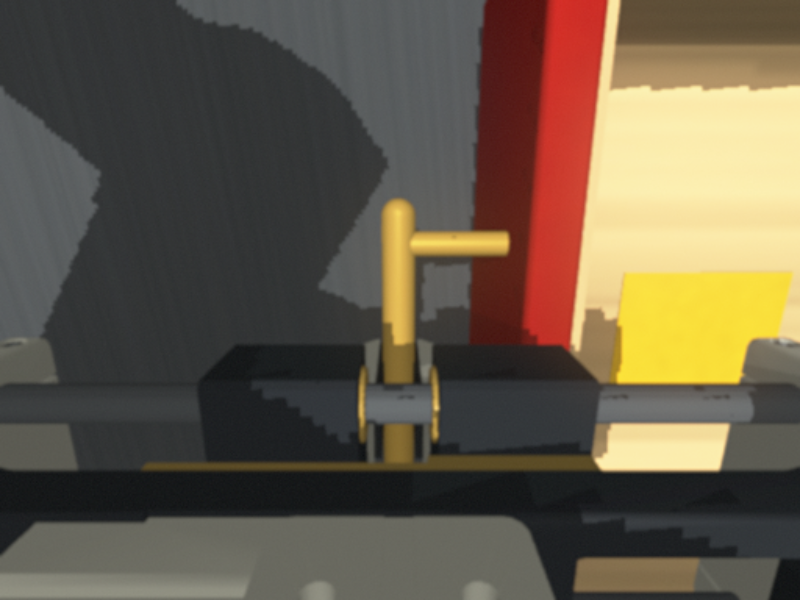

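The bar is gripped at (400,400) and the yellow mark shows at (700,330). The x force is beginning to rise, so I'll pull slightly more to confirm the stop.

>>> send_rows --offset '[[0,-0.01,0],[0,-0.02,0],[0,-0.02,0]]' --delta_rot '[[0,0,0],[0,0,0],[0,0,0]]'

```text
time: 10.8
tool_pos: [415.0, -220.8, 60.2]
tcp_rot: [3.134, 0.001, 1.471]
contact_force: [15.9, -1.1, -26.3]
grip_width: 10.0
finger_force: 30.0
```

>>> send_rows --offset '[[0,0.02,0],[0,0.035,0],[0,0.035,0],[0,0.035,0]]' --delta_rot '[[0,0,0],[0,0,0],[0,0,0],[0,0,0]]' --grip 0.24

```text
time: 11.3
tool_pos: [415.7, -220.8, 60.6]
tcp_rot: [3.141, 0.0, 1.472]
contact_force: [0.7, -0.6, -0.1]
grip_width: 22.0
finger_force: 0.0
```

>>> send_rows --offset '[[0,0,-0.1],[0,0,-0.25],[0,0,-0.4],[0,0,-0.6],[0,0,-0.8],[0,0,-1],[0,0,-1]]' --delta_rot '[[0,0,0],[0,0,0],[0,0,0],[0,0,0],[0,0,0],[0,0,0],[0,0,0]]'

```text
time: 12.18
tool_pos: [416.6, -221.4, 182.3]
tcp_rot: [3.138, 0.002, 1.472]
contact_force: [-1.0, 0.7, -0.4]
grip_width: 22.3
finger_force: 0.0
```

>>> send_rows --offset '[[0,0.06,-0.12],[0,0.12,-0.24],[0,0.18,-0.36],[0,0.24,-0.48],[0,0.3,-0.6],[0,0.36,-0.72],[0,0.42,-0.84],[0,0.42,-0.84]]' --delta_rot '[[0,0,0.029],[0,0,0.058],[0,0,0.087],[0,0,0.116],[0,0,0.145],[0,0,0.174],[0,0,0.203],[0,0,0.228]]'

```text
time: 13.18
tool_pos: [466.3, -225.9, 281.1]
tcp_rot: [3.141, -0.001, 0.034]
contact_force: [-0.2, 0.3, 0.1]
grip_width: 22.0
finger_force: 0.0
```

>>> send_rows --offset '[[0,0,0],[0,0,0],[0,0,0],[0,0,0]]' --delta_rot '[[0,0,0.011],[0,0,0.022],[0,0,0.022],[0,0,0.022]]' --grip 0.8

```text
time: 13.68
tool_pos: [465.7, -225.7, 280.5]
tcp_rot: [-3.141, 0.001, -0.098]
contact_force: [0.5, 0.0, -0.2]
grip_width: 57.6
finger_force: 0.0
```

```bash
python3 - <<'E'
from h import *
o=get_obs();print(o['tool_pos'],o['tcp_rot'],o['contact_force'])
cal=optics.get_calibration('wrist')
im=cap('wrist','w4.png')
for t,z in(('chest_front',115),('pile_mark',22),('chest_drawer0_handle',77)):
  for d in finder.pinpoint(t,'wrist'): print(t,np.round(d['uv'],1),round(d['confidence'],2),world(cal,d['uv'],z).round(1))
hsv=cv2.cvtColor(im,cv2.COLOR_RGB2HSV)
m=cv2.inRange(hsv,(22,180,150),(32,255,255));n,l,st,_=cv2.connectedComponentsWithStats(m);print(st[1:][st[1:,4]>200])
k=1+st[1:,4].argmax();w=np.array([world(cal,(x,y),22)[:2] for y,x in np.argwhere(l==k)],np.float32)
print(cv2.minAreaRect(w), w.mean(0))
cv2.imwrite('pics/w4b.png',cv2.resize(im,(800,600))[:,:,::-1])
E
```

```text
[ 465.72943575 -225.66348528  280.51561008] [-3.14125056e+00  7.09688880e-04 -9.78542657e-02] [ 0.47060886  0.00297311 -0.1847597 ]
pile_mark [256.2 101.7] 0.96 [ 555.5 -236.6   22. ]
chest_drawer0_handle [256.  206.6] 0.96 [ 416.3 -222.7   77. ]
[[ 236   72   40   55 1765]]
((558.4794921875, -235.7516632080078), (56.07917404174805, 73.03590393066406), 85.50479888916016) [ 562.38654 -235.56644]
```

View pics/w4b.png

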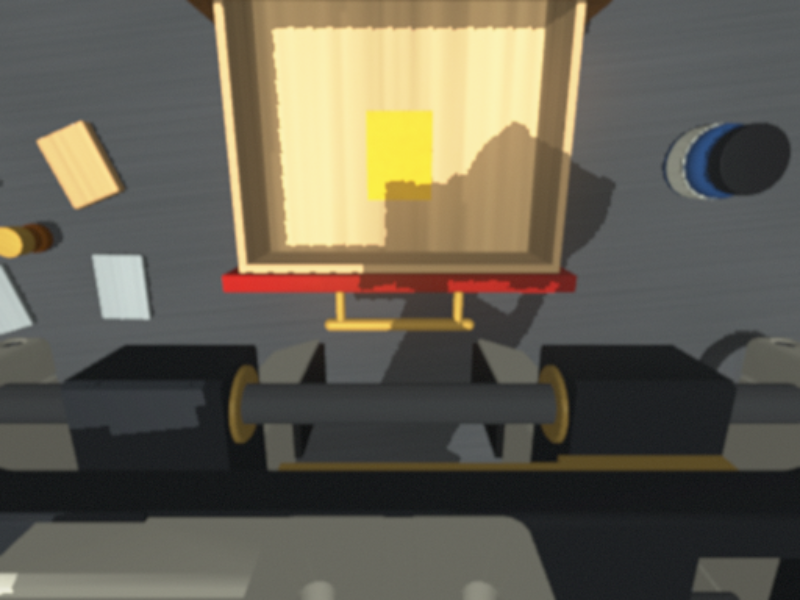

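The mark is at cols 367–432 and rows 110–199, square to the tool. The drawer is open and looks right.

```bash
python3 - <<'E'
from h import *
im=cv2.cvtColor(cv2.imread('pics/w4.png'),cv2.COLOR_BGR2RGB);cal=optics.get_calibration('wrist')
hsv=cv2.cvtColor(im,cv2.COLOR_RGB2HSV).astype(int)
for c in(248,270):print([tuple(hsv[r,c]) for r in (60,85,115,122,130)])
m=((hsv[...,1]>190)&(hsv[...,0]>20)&(hsv[...,0]<34)).astype(np.uint8);m[200:]=0;m[:40]=0
n,l,st,_=cv2.connectedComponentsWithStats(m);k=1+st[1:,4].argmax();print(st[k])
x,y,w,h=st[k][:4]
for uv in((x+w/2-.5,y-.5),(x+w/2-.5,y+h-.5),(x-.5,y+h/2),(x+w-.5,y+h/2)):print(world(cal,uv,22).round(1))
# red band rows at centre
print([ (r,tuple(hsv[r,256])) for r in range(166,190,2)])
E
```

```text
[(np.int64(23), np.int64(88), np.int64(249)), (np.int64(27), np.int64(180), np.int64(251)), (np.int64(27), np.int64(187), np.int64(249)), (np.int64(22), np.int64(185), np.int64(190)), (np.int64(17), np.int64(112), np.int64(166))]
[(np.int64(22), np.int64(89), np.int64(249)), (np.int64(27), np.int64(181), np.int64(251)), (np.int64(28), np.int64(187), np.int64(251)), (np.int64(21), np.int64(186), np.int64(182)), (np.int64(18), np.int64(113), np.int64(162))]
[270 117   5   2   7]
[ 533.2 -257.8   22. ]
[ 530.4 -257.5   22. ]
[ 531.4 -254.    22. ]
[ 530.7 -261.2   22. ]
[(166, (np.int64(18), np.int64(112), np.int64(118))), (168, (np.int64(18), np.int64(110), np.int64(123))), (170, (np.int64(18), np.int64(108), np.int64(153))), (172, (np.int64(18), np.int64(107), np.int64(159))), (174, (np.int64(15), np.int64(123), np.int64(129))), (176, (np.int64(6), np.int64(179), np.int64(108))), (178, (np.int64(5), np.int64(183), np.int64(114))), (180, (np.int64(5), np.int64(180), np.int64(115))), (182, (np.int64(5), np.int64(181), np.int64(113))), (184, (np.int64(3), np.int64(197), np.int64(167))), (186, (np.int64(3), np.int64(184), np.int64(166))), (188, (np.int64(5), np.int64(75), np.int64(82)))]
```

```bash
python3 - <<'E'
from h import *
im=cv2.cvtColor(cv2.imread('pics/w4.png'),cv2.COLOR_BGR2RGB);cal=optics.get_calibration('wrist')
s=cv2.cvtColor(im,cv2.COLOR_RGB2HSV)[...,1].astype(int)
m=(s>150).astype(np.uint8);m[160:]=0;m[:40]=0
n,l,st,_=cv2.connectedComponentsWithStats(m);k=1+st[1:,4].argmax();print(st[k])
w=np.array([world(cal,(x,y),22)[:2] for y,x in np.argwhere(l==k)],np.float32);r=cv2.minAreaRect(w);print(r,w.mean(0))
a=np.array([world(cal,(256,174.5),104)]);print('red/inner boundary z104 & inner face',a.round(1), world(cal,(256,187.7),104).round(1))
plan((465,-225,330,-0.098),(450,100,330,-.098))
E
```

```text
[ 235   71   42   57 2321]
((558.72119140625, -235.57916259765625), (58.460994720458984, 76.27164459228516), 84.36176300048828) [ 559.5542  -235.73274]
red/inner boundary z104 & inner face [[ 466.8 -227.6  104. ]] [ 450.1 -225.9  104. ]
-> [ 4.65e+02 -2.25e+02  3.30e+02 -9.80e-02] rotz -0.0001 (0deg) 1 x [-0.008 -0.005 -0.409] total [-0.008 -0.005 -0.409]
-> [ 4.5e+02  1.0e+02  3.3e+02 -9.8e-02] rotz -0.0 (0deg) 3 x [-0.13  -0.894 -0.   ] total [-0.389 -2.683 -0.   ]
```

```bash
python3 - <<'E'
from h import *
plan((400,200,300,-.098))
E
```

```text
-> [ 4.0e+02  2.0e+02  3.0e+02 -9.8e-02] rotz -0.0001 (0deg) 4 x [-0.224 -0.869 -0.04 ] total [-0.896 -3.476 -0.159]
```

>>> send_rows --offset '[[-0.08,-0.29,-0.01],[-0.15,-0.58,-0.03],[-0.224,-0.869,-0.04]]' --delta_rot '[[0,0,0],[0,0,0],[0,0,0]]'

```text
time: 14.25
tool_pos: [449.3, -118.4, 285.9]
tcp_rot: [3.142, -0.0, -0.099]
contact_force: [0.1, 0.3, 0.6]
grip_width: 73.2
finger_force: 0.0
```

>>> send_rows --offset '[[-0.08,-0.29,-0.01],[-0.15,-0.58,-0.03],[-0.224,-0.869,-0.04]]' --delta_rot '[[0,0,0],[0,0,0],[0,0,0]]'

```text
time: 14.62
tool_pos: [432.8, -11.8, 290.8]
tcp_rot: [3.141, -0.001, -0.099]
contact_force: [-0.5, -0.4, 0.3]
grip_width: 73.3
finger_force: 0.0
```

>>> send_rows --offset '[[-0.08,-0.29,-0.01],[-0.15,-0.58,-0.03],[-0.224,-0.869,-0.04]]' --delta_rot '[[0,0,0],[0,0,0],[0,0,0]]'

```text
time: 15.0
tool_pos: [416.4, 94.7, 295.6]
tcp_rot: [3.142, -0.001, -0.099]
contact_force: [-0.1, -0.1, -0.0]
grip_width: 73.3
finger_force: 0.0
```

>>> send_rows --offset '[[-0.08,-0.29,-0.01],[-0.15,-0.58,-0.03],[-0.224,-0.869,-0.04],[-0.224,-0.869,-0.04]]' --delta_rot '[[0,0,0],[0,0,0],[0,0,0],[0,0,0]]'

```text
time: 15.5
tool_pos: [399.7, 201.6, 300.2]
tcp_rot: [-3.141, -0.0, -0.095]
contact_force: [0.0, -0.2, -0.4]
grip_width: 73.2
finger_force: 0.0
```

```bash
cat >> h.py <<'E'
def look(t='blank1',f=None,z=7,cam='wrist'):
    o=get_obs();cal=optics.get_calibration(cam);im=cap(cam,f)
    out=[]
    for d in finder.silhouettes(t,cam):
        c=np.argwhere(d['region'])
        if len(c)<30: continue
        w=np.array([world(cal,(x,y),z)[:2] for y,x in c],np.float32)
        (cx,cy),(a,b),an=cv2.minAreaRect(w)
        an=np.radians(an)+(0 if a>b else np.pi/2)  # direction of long side
        an=(an+np.pi/2)%np.pi-np.pi/2
        col=im[d['region']].mean(0).round()
        print(t,round(d['confidence'],2),'box',np.round(d['box']).astype(int),'rect',round(cx,1),round(cy,1),'mean',w.mean(0).round(1),'size',round(max(a,b),1),round(min(a,b),1),'yaw',round(an,3),'rgb',col)
    return o,cal,im
E
python3 - <<'E'
from h import *
o,cal,im=look(f='w5.png');print(o['tool_pos'],o['tcp_rot'],o['time'])
for t,z in(('cover',12),('rivet_jar',20),('tape_roll',8)):look(t,z=z)
cv2.imwrite('pics/w5b.png',cv2.resize(im,(800,600))[:,:,::-1])
E
```

```text
blank1 0.96 box [230 100 270 149] rect 458.7 196.4 mean [459.3 196.3] size 66.1 49.7 yaw 0.195 rgb [196. 203. 201.]
blank1 0.91 box [130 112 166 158] rect 452.1 368.5 mean [452.7 368.4] size 68.3 50.9 yaw -0.23 rgb [241. 245. 244.]
blank1 0.91 box [113  18 157  70] rect 589.1 364.2 mean [589.5 363.6] size 68.2 51.2 yaw -0.474 rgb [232. 238. 237.]
blank1 0.91 box [ 6  0 64 42] rect 646.7 494.6 mean [639.  493.5] size 71.6 52.0 yaw 0.641 rgb [45. 46. 47.]
blank1 0.87 box [325  91 356 136] rect 460.2 62.7 mean [460.9  62.5] size 67.4 50.6 yaw -0.116 rgb [139. 145. 143.]
blank1 0.6 box [220   3 277  59] rect 592.4 191.2 mean [592.9 191. ] size 69.6 51.7 yaw 0.425 rgb [231. 238. 236.]
[399.70680004 201.63597998 300.18010654] [-3.14125708e+00 -1.40438423e-04 -9.53934241e-02] 15.5
cover 0.83 box [274 187 320 226] rect 316.9 139.7 mean [317.3 139.3] size 68.3 52.7 yaw -1.262 rgb [ 70. 224. 218.]
cover 0.64 box [350 162 396 191] rect 354.1 10.9 mean [354.4  11.1] size 69.9 50.8 yaw 1.437 rgb [244. 174. 206.]
cover 0.55 box [308   2 356  58] rect 579.5 69.6 mean [580.2  69.8] size 68.2 51.9 yaw 0.269 rgb [249. 233. 165.]
rivet_jar 0.91 box [279  63 303  92] rect 519.5 133.9 mean [519.5 133.2] size 34.6 28.6 yaw -1.043 rgb [232. 210. 112.]
rivet_jar 0.56 box [113  17 156  72] rect 585.8 358.9 mean [586.4 358.9] size 65.1 50.8 yaw -0.462 rgb [229. 236. 234.]
tape_roll 0.75 box [181  85 204 106] rect 512.8 283.2 mean [512.8 283.5] size 37.2 35.0 yaw 1.471 rgb [ 81. 133. 219.]
tape_roll 0.46 box [  0  78  71 168] rect 499.5 551.0 mean [496.4 550.8] size 138.3 64.7 yaw 0.405 rgb [206.  83.  79.]
```

View pics/w5b.png

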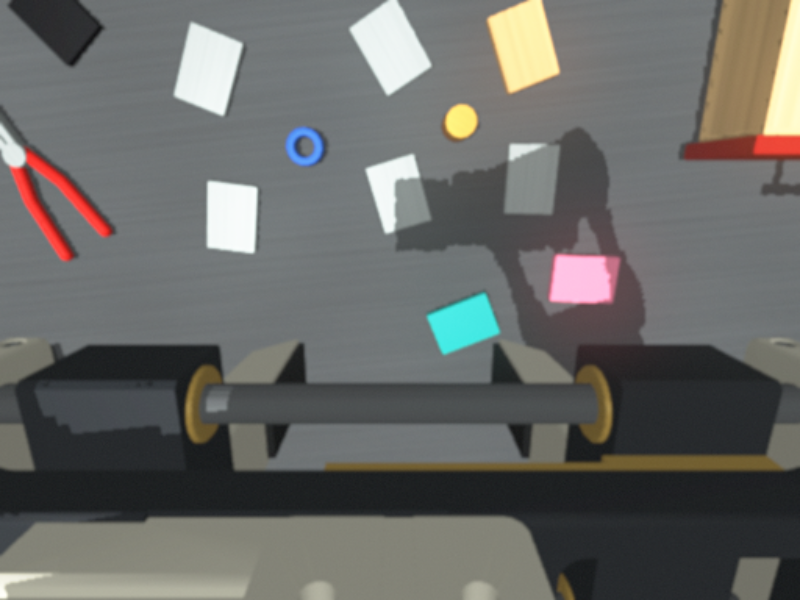

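Five bright silver-white blanks at (208,68), (390,47), (232,216), (398,193) and (531,178). The black one at (55,25) is a look-alike. The cover is the light-wood board at (524,45); the pink (584,278) and turquoise (464,322) boards are decoys. I'll go to a hover near D (398,193) for a close look, with an enlarged crop.

```bash
python3 - <<'E'
from h import *
plan((402,185,200,.195))
E
```

```text
-> [4.02e+02 1.85e+02 2.00e+02 1.95e-01] rotz -0.047 (17deg) 1 x [0.026 0.117 0.834] total [0.026 0.117 0.834]
```

>>> send_rows --offset '[[0,0.03,0.25],[0.01,0.06,0.5],[0.026,0.117,0.75],[0.026,0.117,0.834],[0.026,0.117,0.834],[0.026,0.117,0.834]]' --delta_rot '[[0,0,-0.02],[0,0,-0.04],[0,0,-0.047],[0,0,-0.047],[0,0,-0.047],[0,0,-0.047]]'

```text
time: 16.65
tool_pos: [402.6, 186.0, 201.2]
tcp_rot: [-3.141, -0.002, 0.196]
contact_force: [-0.0, 0.3, -0.3]
grip_width: 73.4
finger_force: 0.0
```

```bash
python3 - <<'E'
from h import *
o,cal,im=look(f='w6.png');print(o['tool_pos'],o['tcp_rot'],o['time'])
a=cv2.imread('pics/w6.png')[0:210,150:430];b=cv2.imread('pics/w5.png')[0:70,290:390]
cv2.imwrite('pics/crop.png',np.vstack([cv2.resize(a,(520,390)),cv2.resize(b,(520,200))]))
E
```

```text
blank1 0.93 box [108   0 147  18] rect 557.5 363.1 mean [560.6 362.3] size 39.1 18.8 yaw -1.375 rgb [218. 226. 224.]
blank1 0.9 box [ 88  70 144 140] rect 452.1 368.8 mean [452.7 368.5] size 68.2 52.0 yaw -0.225 rgb [233. 239. 238.]
blank1 0.88 box [233  97 272 157] rect 458.1 196.3 mean [459.1 196.1] size 69.2 49.6 yaw 0.215 rgb [205. 212. 210.]
blank1 0.81 box [335 119 388 178] rect 459.9 62.4 mean [461.1  62.6] size 67.7 51.8 yaw -0.108 rgb [136. 143. 141.]
blank1 0.58 box [255   0 306  50] rect 582.9 186.6 mean [580.4 186.9] size 51.1 51.1 yaw 0.44 rgb [225. 233. 231.]
[402.61794233 185.97803318 201.15039247] [-3.14147418e+00 -2.10709751e-03  1.95763007e-01] 16.65
```

View pics/crop.png

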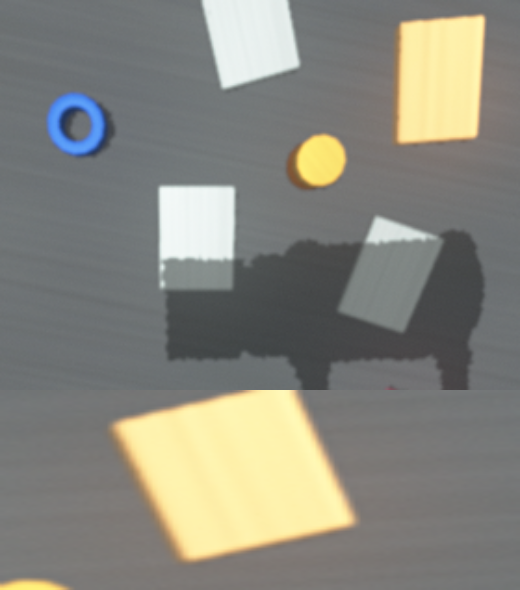

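The crop confirms D: bright steel, square at yaw ≈0.20. The cover is plain light wood. I'm picking D now.

```bash
python3 - <<'E'
from h import *
plan((457.8,196.1,90,.20),(457.8,196.1,2,.2),(457.8,196.1,122,.2),(457.8,196.1,180,-.098),(557.4,-236,140,-.098),(557.4,-236,24.5,-.098))
E
```

```text
-> [4.578e+02 1.961e+02 9.000e+01 2.000e-01] rotz -0.0006 (0deg) 1 x [0.469 0.007 0.925] total [0.469 0.007 0.925]
-> [4.578e+02 1.961e+02 2.000e+00 2.000e-01] rotz -0.0 (0deg) 1 x [-0.    -0.     0.733] total [-0.    -0.     0.733]
-> [4.578e+02 1.961e+02 1.220e+02 2.000e-01] rotz -0.0 (0deg) 1 x [ 0.  0. -1.] total [ 0.  0. -1.]
-> [ 4.578e+02  1.961e+02  1.800e+02 -9.800e-02] rotz 0.0474 (-17deg) 1 x [ 0.     0.    -0.483] total [ 0.     0.    -0.483]
-> [ 5.574e+02 -2.360e+02  1.400e+02 -9.800e-02] rotz -0.0 (0deg) 4 x [0.295 0.876 0.083] total [1.178 3.502 0.333]
-> [ 5.574e+02 -2.360e+02  2.450e+01 -9.800e-02] rotz -0.0 (0deg) 1 x [ 0.    -0.     0.962] total [ 0.    -0.     0.962]
```

>>> send_rows --offset '[[0.12,0,0.23],[0.24,0,0.46],[0.36,0,0.7],[0.469,0.007,0.925],[0.469,0.007,0.925],[0.469,0.007,0.925]]' --delta_rot '[[0,0,0],[0,0,0],[0,0,0],[0,0,0],[0,0,0],[0,0,0]]'

```text
time: 17.5
tool_pos: [457.4, 196.0, 90.1]
tcp_rot: [3.142, -0.001, 0.196]
contact_force: [0.0, 0.3, 0.1]
grip_width: 73.4
finger_force: 0.0
```

>>> send_rows --offset '[[0,0,0.2],[0,0,0.4],[0,0,0.55],[0,0,0.65],[0,0,0.7],[0,0,0.735],[0,0,0.735]]' --delta_rot '[[0,0,0],[0,0,0],[0,0,0],[0,0,0],[0,0,0],[0,0,0],[0,0,0]]'

```text
time: 18.38
tool_pos: [457.4, 195.9, 1.0]
tcp_rot: [3.142, -0.0, 0.196]
contact_force: [-0.4, -0.5, 0.5]
grip_width: 73.5
finger_force: 0.0
```

>>> send_rows --offset '[[0,0,0],[0,0,0],[0,0,0],[0,0,0],[0,0,0],[0,0,0]]' --delta_rot '[[0,0,0],[0,0,0],[0,0,0],[0,0,0],[0,0,0],[0,0,0]]' --grip 0

```text
time: 19.12
tool_pos: [457.4, 195.8, 1.0]
tcp_rot: [3.142, -0.0, 0.196]
contact_force: [0.4, -0.1, 3.4]
grip_width: 49.6
finger_force: 30.0
```

>>> send_rows --offset '[[0,0,-0.05],[0,0,-0.15],[0,0,-0.3],[0,0,-0.5],[0,0,-0.7],[0,0,-0.9],[0,0,-1],[0,0,-1]]' --delta_rot '[[0,0,0],[0,0,0],[0,0,0],[0,0,0],[0,0,0],[0,0,0],[0,0,0],[0,0,0]]'

```text
time: 20.12
tool_pos: [457.6, 195.9, 121.6]
tcp_rot: [-3.142, -0.002, 0.196]
contact_force: [-0.0, 0.2, -2.0]
grip_width: 49.8
finger_force: 30.0
```

>>> send_rows --offset '[[0,0,-0.15],[0,0,-0.3],[0,0,-0.483],[0,0,-0.483]]' --delta_rot '[[0,0,0.02],[0,0,0.04],[0,0,0.0468],[0,0,0.0468]]'

```text
time: 20.62
tool_pos: [457.7, 195.9, 179.1]
tcp_rot: [-3.141, -0.001, -0.097]
contact_force: [-0.0, -0.6, -1.2]
grip_width: 49.2
finger_force: 30.0
```

>>> send_rows --offset '[[0.07,0.22,0.02],[0.15,0.44,0.04],[0.22,0.66,0.06],[0.295,0.876,0.083]]' --delta_rot '[[0,0,0],[0,0,0],[0,0,0],[0,0,0]]'

```text
time: 21.12
tool_pos: [481.5, 86.8, 167.0]
tcp_rot: [3.141, 0.003, -0.097]
contact_force: [-0.0, 0.4, -1.5]
grip_width: 49.6
finger_force: 30.0
```

>>> send_rows --offset '[[0.07,0.22,0.02],[0.15,0.44,0.04],[0.22,0.66,0.06],[0.295,0.876,0.083]]' --delta_rot '[[0,0,0],[0,0,0],[0,0,0],[0,0,0]]'

```text
time: 21.62
tool_pos: [506.4, -21.1, 156.9]
tcp_rot: [-3.141, 0.003, -0.097]
contact_force: [-0.2, -0.1, -2.1]
grip_width: 49.5
finger_force: 30.0
```

>>> send_rows --offset '[[0.07,0.22,0.02],[0.15,0.44,0.04],[0.22,0.66,0.06],[0.295,0.876,0.083]]' --delta_rot '[[0,0,0],[0,0,0],[0,0,0],[0,0,0]]'

```text
time: 22.12
tool_pos: [531.4, -129.0, 146.8]
tcp_rot: [-3.141, 0.003, -0.097]
contact_force: [-0.5, -0.3, -1.6]
grip_width: 49.5
finger_force: 30.0
```

>>> send_rows --offset '[[0.09,0.27,0.02],[0.17,0.54,0.04],[0.25,0.75,0.07],[0.295,0.876,0.083],[0.295,0.876,0.083],[0.295,0.876,0.083]]' --delta_rot '[[0,0,0],[0,0,0],[0,0,0],[0,0,0],[0,0,0],[0,0,0]]'

```text
time: 22.88
tool_pos: [556.8, -235.4, 138.6]
tcp_rot: [-3.141, 0.001, -0.097]
contact_force: [0.3, 0.7, -0.9]
grip_width: 49.2
finger_force: 30.0
```

```bash
python3 - <<'E'
from h import *
o=get_obs();print(o['grip_width'],o['tool_pos'],o['tcp_rot'])
plan((557.4,-236,60,-.098),(557.4,-236,23.6,-.098))
E
```

```text
49.18014662272439 [ 556.79386858 -235.42507733  138.5916579 ] [-3.14086341e+00  9.86565826e-04 -9.70425183e-02]
-> [ 5.574e+02 -2.360e+02  6.000e+01 -9.800e-02] rotz 0.0002 (-0deg) 1 x [0.005 0.004 0.655] total [0.005 0.004 0.655]
-> [ 5.574e+02 -2.360e+02  2.360e+01 -9.800e-02] rotz -0.0 (0deg) 1 x [ 0.    -0.     0.303] total [ 0.    -0.     0.303]
```

>>> send_rows --offset '[[0.005,0.004,0.15],[0.005,0.004,0.35],[0.005,0.004,0.55],[0.005,0.004,0.7],[0.005,0.004,0.82],[0.005,0.004,0.9],[0.005,0.004,0.94],[0.005,0.004,0.957]]' --delta_rot '[[0,0,0],[0,0,0],[0,0,0],[0,0,0],[0,0,0],[0,0,0],[0,0,0],[0,0,0]]'

```text
time: 23.88
tool_pos: [557.8, -237.2, 24.3]
tcp_rot: [3.141, -0.0, -0.098]
contact_force: [-0.7, 0.4, -1.3]
grip_width: 49.6
finger_force: 30.0
```

>>> send_rows --offset '[[0,0,0],[0,0,0],[0,0,0]]' --delta_rot '[[0,0,0],[0,0,0],[0,0,0]]'

```text
time: 24.25
tool_pos: [557.8, -237.1, 24.5]
tcp_rot: [3.141, -0.001, -0.098]
contact_force: [-0.7, 0.8, -1.8]
grip_width: 49.6
finger_force: 30.0
```

>>> send_rows --offset '[[0,0,0],[0,0,0],[0,0,0],[0,0,0]]' --delta_rot '[[0,0,0],[0,0,0],[0,0,0],[0,0,0]]' --grip 0.7

```text
time: 24.75
tool_pos: [557.7, -237.1, 24.2]
tcp_rot: [3.141, -0.0, -0.098]
contact_force: [0.7, 0.4, 0.2]
grip_width: 64.8
finger_force: 0.0
```

>>> send_rows --offset '[[0,0,-0.1],[0,0,-0.3],[0,0,-0.55],[0,0,-0.8],[0,0,-1],[0,0,-1]]' --delta_rot '[[0,0,0],[0,0,0],[0,0,0],[0,0,0],[0,0,0],[0,0,0]]'

```text
time: 25.5
tool_pos: [558.8, -237.7, 146.9]
tcp_rot: [3.139, -0.005, -0.098]
contact_force: [0.2, -1.3, -0.2]
grip_width: 64.3
finger_force: 0.0
```

>>> send_rows --offset '[[-0.1,0,-0.1],[-0.2,0,-0.3],[-0.4,0,-0.4],[-0.5,0,-0.5],[-0.5,0,-0.5],[-0.5,0,-0.5]]' --delta_rot '[[0,0,0],[0,0,0],[0,0,0],[0,0,0],[0,0,0],[0,0,0]]'

```text
time: 26.25
tool_pos: [498.1, -231.1, 203.7]
tcp_rot: [-3.141, 0.0, -0.098]
contact_force: [-0.1, -0.0, -0.4]
grip_width: 64.3
finger_force: 0.0
```

```bash
python3 - <<'E'
from h import *
o,cal,im=look(f='w7.png',z=29);print(o['tool_pos'],o['tcp_rot'],o['time'])
hsv=cv2.cvtColor(im,cv2.COLOR_RGB2HSV)
cv2.imwrite('pics/w7b.png',cv2.resize(im[20:215,140:400],(800,600))[:,:,::-1])
E
```

```text
blank1 0.8 box [ 25 196  65 235] rect 471.4 39.5 mean [476.8  39.8] size 57.0 50.2 yaw -0.088 rgb [177. 187. 184.]
blank1 0.56 box [233  91 276 155] rect 558.6 -236.8 mean [ 559.4 -237.2] size 68.3 50.2 yaw -0.109 rgb [172. 171. 162.]
[ 498.12187668 -231.14284794  203.6866034 ] [-3.14135691e+00  3.14099877e-04 -9.79325025e-02] 26.25
```

View pics/w7b.png

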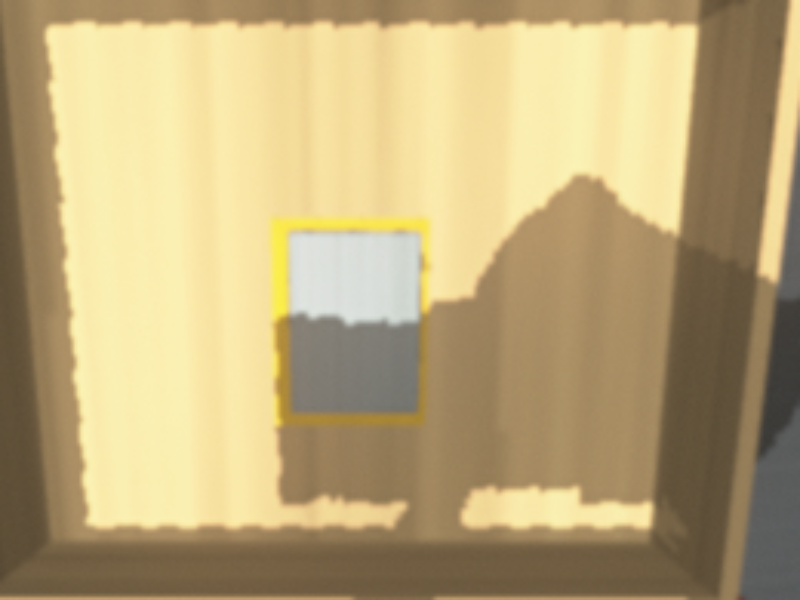

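The first blank lies square on the mark (blank 288–422 × 230–412 inside the yellow 273–428 × 218–424), about 1.5 mm to the right. That's fine; the others will go to the same pose.

```bash
python3 - <<'E'
from h import *
plan((402,69,200,-.112))
E
```

```text
-> [ 4.02e+02  6.90e+01  2.00e+02 -1.12e-01] rotz 0.0023 (-1deg) 3 x [-0.347 -0.803  0.009] total [-1.041 -2.41   0.028]
```

>>> send_rows --offset '[[-0.11,-0.27,0],[-0.23,-0.54,0],[-0.347,-0.803,0.009]]' --delta_rot '[[0,0,0],[0,0,0],[0,0,0]]'

```text
time: 26.72
tool_pos: [465.7, -130.1, 202.4]
tcp_rot: [-3.141, 0.001, -0.098]
contact_force: [0.8, -0.2, 0.6]
grip_width: 64.4
finger_force: 0.0
```

>>> send_rows --offset '[[-0.11,-0.27,0],[-0.23,-0.54,0],[-0.347,-0.803,0.009]]' --delta_rot '[[0,0,0],[0,0,0],[0,0,0]]'

```text
time: 27.1
tool_pos: [433.7, -30.1, 201.5]
tcp_rot: [-3.141, 0.001, -0.098]
contact_force: [0.2, -0.2, -0.5]
grip_width: 64.3
finger_force: 0.0
```

>>> send_rows --offset '[[-0.11,-0.27,0],[-0.23,-0.54,0],[-0.347,-0.803,0.009],[-0.347,-0.803,0.009],[-0.347,-0.803,0.009]]' --delta_rot '[[0,0,0],[0,0,0],[0,0,0.0023],[0,0,0.0023],[0,0,0.0023]]'

```text
time: 27.72
tool_pos: [402.3, 68.5, 200.7]
tcp_rot: [3.141, -0.0, -0.111]
contact_force: [-0.0, -0.4, 0.5]
grip_width: 63.9
finger_force: 0.0
```

```bash
python3 - <<'E'
from h import *
o,cal,im=look(f='w8.png');print(o['tool_pos'],o['tcp_rot'],o['time'])
plan((459.4,62.5,90,-.112))
E
```

```text
blank1 0.94 box [238  99 278 152] rect 460.5 61.5 mean [461.2  61.3] size 66.3 49.6 yaw -0.111 rgb [166. 173. 171.]
blank1 0.86 box [  0 129  44 189] rect 452.3 366.7 mean [451.7 365.1] size 69.3 54.0 yaw -0.224 rgb [201. 210. 208.]
blank1 0.83 box [496   0 511  37] rect 546.9 -229.8 mean [ 546.6 -231. ] size 38.5 16.6 yaw 0.126 rgb [189. 190. 176.]
blank1 0.79 box [ 0 21 11 77] rect 578.3 340.1 mean [584.4 339.2] size 67.3 10.0 yaw -0.347 rgb [134. 141. 139.]
blank1 0.67 box [ 90   4 164  58] rect 591.4 189.8 mean [586.9 189.7] size 70.5 52.0 yaw 0.457 rgb [215. 223. 221.]
blank1 0.43 box [377   0 512 151] rect 488.8 -178.3 mean [ 507.8 -174.5] size 176.1 163.3 yaw 1.46 rgb [205. 172. 123.]
[402.28122954  68.50931607 200.73139929] [ 3.14118164e+00 -1.79533198e-05 -1.11423012e-01] 27.725
-> [ 4.594e+02  6.250e+01  9.000e+01 -1.120e-01] rotz -0.0002 (0deg) 1 x [ 0.478 -0.008  0.923] total [ 0.478 -0.008  0.923]
```

>>> send_rows --offset '[[0.12,0,0.23],[0.24,0,0.46],[0.36,0,0.7],[0.483,0.002,0.922],[0.483,0.002,0.922],[0.483,0.002,0.922]]' --delta_rot '[[0,0,0],[0,0,0],[0,0,0],[0,0,0],[0,0,0],[0,0,0]]'

```text
time: 28.58
tool_pos: [459.4, 61.6, 90.8]
tcp_rot: [3.141, -0.0, -0.113]
contact_force: [-0.2, -0.2, 0.7]
grip_width: 64.0
finger_force: 0.0
```

>>> send_rows --offset '[[0,0,0.2],[0,0,0.4],[0,0,0.55],[0,0,0.65],[0,0,0.7],[0,0,0.735],[0,0,0.735]]' --delta_rot '[[0,0,0],[0,0,0],[0,0,0],[0,0,0],[0,0,0],[0,0,0],[0,0,0]]'

```text
time: 29.45
tool_pos: [459.5, 62.0, 2.2]
tcp_rot: [3.142, -0.0, -0.112]
contact_force: [-0.5, -0.7, 0.9]
grip_width: 64.2
finger_force: 0.0
```

>>> send_rows --offset '[[0,0,0],[0,0,0],[0,0,0],[0,0,0],[0,0,0]]' --delta_rot '[[0,0,0],[0,0,0],[0,0,0],[0,0,0],[0,0,0]]' --grip 0

```text
time: 30.08
tool_pos: [459.7, 62.0, 2.3]
tcp_rot: [3.141, -0.001, -0.112]
contact_force: [-0.1, -0.3, 5.6]
grip_width: 49.1
finger_force: 30.0
```

>>> send_rows --offset '[[0,0,-0.05],[0,0,-0.15],[0,0,-0.3],[0,0,-0.5],[0,0,-0.7],[0,0,-0.9],[0,0,-1],[0,0,-1]]' --delta_rot '[[0,0,0],[0,0,0],[0,0,0],[0,0,0],[0,0,0],[0,0,0],[0,0,0],[0,0,0]]'

```text
time: 31.08
tool_pos: [459.7, 62.0, 122.7]
tcp_rot: [-3.142, -0.002, -0.112]
contact_force: [-0.1, -0.0, -2.8]
grip_width: 49.4
finger_force: 30.0
```

>>> send_rows --offset '[[0,0,-0.15],[0,0,-0.3],[0,0,-0.483],[0,0,-0.483]]' --delta_rot '[[0,0,-0.002],[0,0,-0.002],[0,0,-0.002],[0,0,-0.002]]'

```text
time: 31.58
tool_pos: [459.9, 62.0, 180.2]
tcp_rot: [-3.142, -0.001, -0.1]
contact_force: [-0.4, 0.1, -2.4]
grip_width: 48.9
finger_force: 30.0
```

>>> send_rows --offset '[[0.09,0.2,0.03],[0.18,0.4,0.06],[0.27,0.6,0.08],[0.352,0.8,0.11]]' --delta_rot '[[0,0,0],[0,0,0],[0,0,0],[0,0,0]]'

```text
time: 32.08
tool_pos: [491.3, -38.3, 164.9]
tcp_rot: [-3.141, 0.003, -0.1]
contact_force: [-0.7, -0.6, -2.1]
grip_width: 49.3
finger_force: 30.0
```

>>> send_rows --offset '[[0.09,0.2,0.03],[0.18,0.4,0.06],[0.27,0.6,0.08],[0.352,0.8,0.11]]' --delta_rot '[[0,0,0],[0,0,0],[0,0,0],[0,0,0]]'

```text
time: 32.58
tool_pos: [523.8, -138.0, 151.4]
tcp_rot: [-3.141, 0.003, -0.1]
contact_force: [-0.1, 0.9, -2.6]
grip_width: 49.1
finger_force: 30.0
```

>>> send_rows --offset '[[0.09,0.2,0.03],[0.18,0.4,0.06],[0.27,0.6,0.08],[0.352,0.8,0.11],[0.352,0.8,0.11],[0.352,0.8,0.11]]' --delta_rot '[[0,0,0],[0,0,0],[0,0,0],[0,0,0],[0,0,0],[0,0,0]]'

```text
time: 33.33
tool_pos: [556.1, -236.3, 138.9]
tcp_rot: [-3.14, 0.003, -0.1]
contact_force: [-0.3, 0.2, -2.7]
grip_width: 49.8
finger_force: 30.0
```

```bash
python3 - <<'E'
from h import *
o=get_obs();print(o['grip_width'],o['tool_pos'],o['tcp_rot'])
plan((557.7,-237.1,30.9,-.098))
E
```

```text
49.77826773326583 [ 556.05113349 -236.34294478  138.91752226] [-3.14018450e+00  2.54016958e-03 -9.98322025e-02]
-> [ 5.577e+02 -2.371e+02  3.090e+01 -9.800e-02] rotz -0.0003 (0deg) 1 x [0.014 0.005 0.9  ] total [0.014 0.005 0.9  ]
```

>>> send_rows --offset '[[0.01,-0.002,0.15],[0.01,-0.002,0.35],[0.01,-0.002,0.55],[0.01,-0.002,0.7],[0.01,-0.002,0.8],[0.01,-0.002,0.86],[0.01,-0.002,0.885],[0.01,-0.002,0.895]]' --delta_rot '[[0,0,-0.0003],[0,0,-0.0003],[0,0,-0.0003],[0,0,-0.0003],[0,0,-0.0003],[0,0,-0.0003],[0,0,-0.0003],[0,0,-0.0003]]'

```text
time: 34.33
tool_pos: [558.3, -237.2, 33.4]
tcp_rot: [3.141, -0.001, -0.098]
contact_force: [0.2, -0.2, -1.7]
grip_width: 49.3
finger_force: 30.0
```

>>> send_rows --offset '[[0,0,0],[0,0,0],[0,0,0]]' --delta_rot '[[0,0,0],[0,0,0],[0,0,0]]'

```text
time: 34.7
tool_pos: [558.2, -237.1, 33.3]
tcp_rot: [3.141, -0.0, -0.098]
contact_force: [-0.8, 0.3, -2.4]
grip_width: 49.5
finger_force: 30.0
```

>>> send_rows --offset '[[-0.004,0,0.008],[-0.004,0,0.016],[-0.004,0,0.016]]' --delta_rot '[[0,0,0],[0,0,0],[0,0,0]]'

```text
time: 35.08
tool_pos: [557.7, -237.1, 31.4]
tcp_rot: [3.141, -0.0, -0.098]
contact_force: [-0.5, 0.2, 1.6]
grip_width: 49.3
finger_force: 30.0
```

>>> send_rows --offset '[[0,0,0],[0,0,0],[0,0,0],[0,0,0]]' --delta_rot '[[0,0,0],[0,0,0],[0,0,0],[0,0,0]]' --grip 0.7

```text
time: 35.58
tool_pos: [557.6, -237.0, 31.1]
tcp_rot: [3.141, -0.0, -0.098]
contact_force: [-0.5, -0.5, 1.0]
grip_width: 64.2
finger_force: 0.0
```

>>> send_rows --offset '[[0,0,-0.1],[0,0,-0.3],[0,0,-0.55],[0,0,-0.8],[0,0,-1],[0,0,-1]]' --delta_rot '[[0,0,0],[0,0,0],[0,0,0],[0,0,0],[0,0,0],[0,0,0]]'

```text
time: 36.33
tool_pos: [558.7, -237.6, 153.8]
tcp_rot: [3.139, -0.005, -0.098]
contact_force: [0.5, -0.2, -0.4]
grip_width: 64.1
finger_force: 0.0
```

>>> send_rows --offset '[[-0.1,0,-0.1],[-0.2,0,-0.2],[-0.4,0,-0.3],[-0.5,0,-0.4],[-0.5,0,-0.4],[-0.5,0,-0.4]]' --delta_rot '[[0,0,0],[0,0,0],[0,0,0],[0,0,0],[0,0,0],[0,0,0]]'

```text
time: 37.08
tool_pos: [498.2, -231.2, 199.0]
tcp_rot: [3.142, -0.0, -0.098]
contact_force: [1.1, -1.3, 0.3]
grip_width: 64.2
finger_force: 0.0
```

```bash
python3 - <<'E'
from h import *
o,cal,im=look(f='w9.png',z=36);print(o['tool_pos'],o['tcp_rot'],o['time'])
plan((395.7,381.6,200,-.225))
E
```

```text
blank1 0.76 box [236  95 277 156] rect 558.0 -237.0 mean [ 558.6 -237.2] size 66.1 49.6 yaw -0.1 rgb [170. 171. 163.]
[ 498.15925429 -231.20442651  199.00292216] [ 3.14151450e+00 -2.74338341e-04 -9.79147289e-02] 37.075
-> [ 3.957e+02  3.816e+02  2.000e+02 -2.250e-01] rotz 0.0203 (-7deg) 5 x [-0.269 -1.    -0.002] total [-1.347 -4.998 -0.012]
```

>>> send_rows --offset '[[-0.09,-0.33,0],[-0.18,-0.67,0],[-0.27,-1.0,0]]' --delta_rot '[[0,0,0],[0,0,0],[0,0,0]]'

```text
time: 37.55
tool_pos: [477.2, -107.3, 198.5]
tcp_rot: [-3.141, 0.001, -0.098]
contact_force: [0.8, 0.4, -0.2]
grip_width: 64.3
finger_force: 0.0
```

>>> send_rows --offset '[[-0.09,-0.33,0],[-0.18,-0.67,0],[-0.27,-1.0,0]]' --delta_rot '[[0,0,0],[0,0,0],[0,0,0]]'

```text
time: 37.92
tool_pos: [456.7, 15.5, 198.7]
tcp_rot: [-3.142, 0.001, -0.098]
contact_force: [-0.0, -0.1, 0.3]
grip_width: 64.1
finger_force: 0.0
```

>>> send_rows --offset '[[-0.09,-0.33,0],[-0.18,-0.67,0],[-0.27,-1.0,0]]' --delta_rot '[[0,0,0],[0,0,0],[0,0,0]]'

```text
time: 38.3
tool_pos: [436.1, 138.2, 198.7]
tcp_rot: [3.141, 0.001, -0.098]
contact_force: [0.9, 0.4, -0.1]
grip_width: 64.2
finger_force: 0.0
```

>>> send_rows --offset '[[-0.09,-0.33,0],[-0.18,-0.67,0],[-0.27,-1.0,0]]' --delta_rot '[[0,0,0],[0,0,0],[0,0,0]]'

```text
time: 38.67
tool_pos: [415.5, 260.9, 198.6]
tcp_rot: [3.141, 0.001, -0.097]
contact_force: [1.3, -0.0, 0.8]
grip_width: 64.1
finger_force: 0.0
```

>>> send_rows --offset '[[-0.09,-0.33,0],[-0.18,-0.67,0],[-0.27,-1.0,0],[-0.27,-1.0,0],[-0.27,-1.0,0]]' --delta_rot '[[0,0,0],[0,0,0.01],[0,0,0.02],[0,0,0.02],[0,0,0.02]]'

```text
time: 39.3
tool_pos: [395.1, 381.4, 198.4]
tcp_rot: [3.14, 0.001, -0.222]
contact_force: [-0.4, -0.3, 0.6]
grip_width: 64.4
finger_force: 0.0
```

```bash
python3 - <<'E'
from h import *
o,cal,im=look(f='w10.png');print(o['tool_pos'],o['tcp_rot'],o['time'])
E
```

```text
blank1 0.77 box [202   1 257  37] rect 576.6 371.3 mean [574.2 370.9] size 49.6 41.6 yaw 1.126 rgb [255. 255. 255.]
blank1 0.49 box [ 98   1 127  16] rect 612.1 494.9 mean [614.4 493.9] size 31.9 14.6 yaw 1.349 rgb [76. 77. 80.]
[395.12604808 381.41578423 198.40600158] [ 3.14016007e+00  5.69648274e-04 -2.22252533e-01] 39.3
```

```bash
python3 - <<'E'
from h import *
look();
a=cv2.imread('pics/w10.png');cv2.imwrite('pics/w10b.png',cv2.resize(a,(640,480)))
E
```

```text
blank1 0.83 box [ 96   0 126  16] rect 613.1 494.3 mean [615.1 493.7] size 34.2 14.6 yaw 1.347 rgb [75. 77. 79.]
blank1 0.79 box [204   2 256  40] rect 576.7 371.2 mean [574.2 370.8] size 51.6 43.2 yaw 1.121 rgb [253. 254. 254.]
blank1 0.57 box [232  99 275 155] rect 451.9 370.1 mean [452.6 369.8] size 66.1 50.3 yaw -0.224 rgb [224. 230. 229.]
```

View pics/w10b.png

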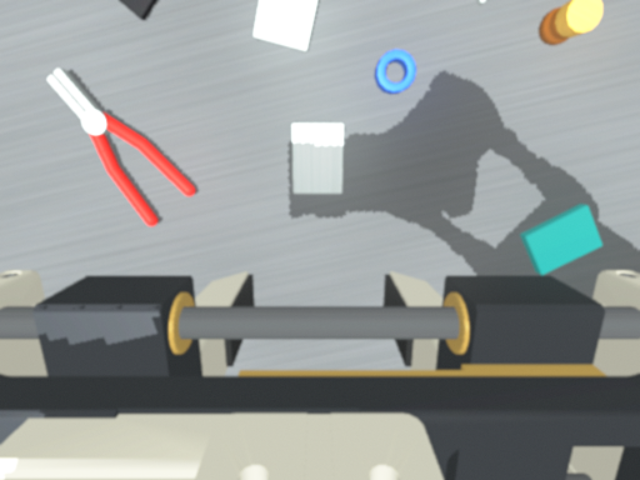

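C is where it was, at (318,158); the network just missed it once. I'm picking it now.

>>> send_rows --offset '[[0.12,0,0.23],[0.24,0,0.46],[0.36,-0.01,0.7],[0.478,-0.011,0.903],[0.478,-0.011,0.903],[0.478,-0.011,0.903]]' --delta_rot '[[0,0,0],[0,0,0],[0,0,0],[0,0,0],[0,0,0],[0,0,0]]'

```text
time: 40.25
tool_pos: [451.7, 370.3, 91.7]
tcp_rot: [-3.141, -0.001, -0.224]
contact_force: [-0.0, 0.4, 0.4]
grip_width: 64.2
finger_force: 0.0
```

>>> send_rows --offset '[[0,0,0.2],[0,0,0.4],[0,0,0.55],[0,0,0.65],[0,0,0.7],[0,0,0.735],[0,0,0.735]]' --delta_rot '[[0,0,0],[0,0,0],[0,0,0],[0,0,0],[0,0,0],[0,0,0],[0,0,0]]'

```text
time: 41.12
tool_pos: [451.6, 370.5, 2.8]
tcp_rot: [-3.141, -0.0, -0.223]
contact_force: [0.1, 0.4, 0.1]
grip_width: 64.3
finger_force: 0.0
```

>>> send_rows --offset '[[0,0,0],[0,0,0],[0,0,0],[0,0,0],[0,0,0]]' --delta_rot '[[0,0,0],[0,0,0],[0,0,0],[0,0,0],[0,0,0]]' --grip 0

```text
time: 41.75
tool_pos: [451.7, 370.4, 2.8]
tcp_rot: [-3.141, -0.0, -0.223]
contact_force: [-0.5, -0.9, 5.4]
grip_width: 49.2
finger_force: 30.0
```

>>> send_rows --offset '[[0,0,-0.05],[0,0,-0.15],[0,0,-0.3],[0,0,-0.5],[0,0,-0.7],[0,0,-0.9],[0,0,-1],[0,0,-1]]' --delta_rot '[[0,0,0],[0,0,0],[0,0,0],[0,0,0],[0,0,0],[0,0,0],[0,0,0],[0,0,0]]'

```text
time: 42.75
tool_pos: [451.8, 370.7, 123.7]
tcp_rot: [-3.14, -0.002, -0.223]
contact_force: [0.6, 0.0, -2.5]
grip_width: 48.7
finger_force: 30.0
```

>>> send_rows --offset '[[0,0,-0.15],[0,0,-0.3],[0,0,-0.483],[0,0,-0.483]]' --delta_rot '[[0,0,-0.01],[0,0,-0.0197],[0,0,-0.0197],[0,0,-0.0197]]'

```text
time: 43.25
tool_pos: [451.9, 370.7, 181.0]
tcp_rot: [-3.141, -0.001, -0.1]
contact_force: [0.5, 0.1, -1.8]
grip_width: 49.1
finger_force: 30.0
```

>>> send_rows --offset '[[0.07,0.25,0.02],[0.14,0.5,0.04],[0.2,0.75,0.05],[0.275,0.99,0.067]]' --delta_rot '[[0,0,0],[0,0,0],[0,0,0],[0,0,0]]'

```text
time: 43.75
tool_pos: [471.7, 247.6, 170.6]
tcp_rot: [3.14, 0.003, -0.1]
contact_force: [1.1, 0.3, -1.2]
grip_width: 49.1
finger_force: 30.0
```

>>> send_rows --offset '[[0.07,0.25,0.02],[0.14,0.5,0.04],[0.2,0.75,0.05],[0.275,0.99,0.067]]' --delta_rot '[[0,0,0],[0,0,0],[0,0,0],[0,0,0]]'

```text
time: 44.25
tool_pos: [492.6, 126.3, 162.7]
tcp_rot: [3.141, 0.003, -0.1]
contact_force: [0.9, 0.2, -1.8]
grip_width: 49.4
finger_force: 30.0
```

>>> send_rows --offset '[[0.07,0.25,0.02],[0.14,0.5,0.04],[0.2,0.75,0.05],[0.275,0.99,0.067]]' --delta_rot '[[0,0,0],[0,0,0],[0,0,0],[0,0,0]]'

```text
time: 44.75
tool_pos: [513.6, 5.0, 154.7]
tcp_rot: [-3.142, 0.003, -0.1]
contact_force: [-0.4, -0.0, -2.0]
grip_width: 49.2
finger_force: 30.0
```

>>> send_rows --offset '[[0.07,0.25,0.02],[0.14,0.5,0.04],[0.2,0.75,0.05],[0.275,0.99,0.067]]' --delta_rot '[[0,0,0],[0,0,0],[0,0,0],[0,0,0]]'

```text
time: 45.25
tool_pos: [534.7, -116.3, 146.5]
tcp_rot: [-3.141, 0.003, -0.1]
contact_force: [-0.1, 0.4, -2.4]
grip_width: 49.1
finger_force: 30.0
```

>>> send_rows --offset '[[0.07,0.25,0.02],[0.14,0.5,0.04],[0.2,0.75,0.05],[0.275,0.99,0.067],[0.275,0.99,0.067],[0.275,0.99,0.067]]' --delta_rot '[[0,0,0],[0,0,0],[0,0,0],[0,0,0],[0,0,0],[0,0,0]]'

```text
time: 46.0
tool_pos: [555.8, -236.3, 138.9]
tcp_rot: [-3.14, 0.002, -0.1]
contact_force: [0.0, -0.0, -1.3]
grip_width: 49.0
finger_force: 30.0
```

```bash
python3 - <<'E'
from h import *
o=get_obs();print(o['grip_width'],o['tool_pos'],o['tcp_rot'])
E
```

```text
48.98729759717864 [ 555.76726261 -236.29101166  138.87706318] [-3.14023199e+00  2.41765245e-03 -9.99143311e-02]
```

>>> send_rows --offset '[[0.008,-0.002,0.15],[0.008,-0.002,0.35],[0.008,-0.002,0.55],[0.008,-0.002,0.67],[0.008,-0.002,0.76],[0.008,-0.002,0.81],[0.008,-0.002,0.835],[0.008,-0.002,0.845]]' --delta_rot '[[0,0,-0.0003],[0,0,-0.0003],[0,0,-0.0003],[0,0,-0.0003],[0,0,-0.0003],[0,0,-0.0003],[0,0,-0.0003],[0,0,-0.0003]]'

```text
time: 47.0
tool_pos: [557.7, -237.1, 39.2]
tcp_rot: [3.141, -0.001, -0.098]
contact_force: [-1.1, 0.1, -2.3]
grip_width: 49.2
finger_force: 30.0
```

>>> send_rows --offset '[[0,0,0],[0,0,0],[0,0,0]]' --delta_rot '[[0,0,0],[0,0,0],[0,0,0]]'

```text
time: 47.38
tool_pos: [557.6, -237.0, 39.1]
tcp_rot: [3.141, -0.0, -0.098]
contact_force: [0.4, -0.8, -1.8]
grip_width: 49.3
finger_force: 30.0
```

>>> send_rows --offset '[[0,0,0],[0,0,0],[0,0,0],[0,0,0]]' --delta_rot '[[0,0,0],[0,0,0],[0,0,0],[0,0,0]]' --grip 0.7

```text
time: 47.88
tool_pos: [557.6, -237.0, 39.0]
tcp_rot: [3.141, -0.0, -0.098]
contact_force: [0.4, 0.3, -0.6]
grip_width: 64.6
finger_force: 0.0
```

>>> send_rows --offset '[[0,0,-0.1],[0,0,-0.3],[0,0,-0.55],[0,0,-0.8],[0,0,-1],[0,0,-1]]' --delta_rot '[[0,0,0],[0,0,0],[0,0,0],[0,0,0],[0,0,0],[0,0,0]]'

```text
time: 48.62
tool_pos: [558.6, -237.6, 161.7]
tcp_rot: [3.139, -0.005, -0.098]
contact_force: [0.0, -0.3, -0.5]
grip_width: 64.4
finger_force: 0.0
```

>>> send_rows --offset '[[-0.1,0,-0.1],[-0.2,0,-0.2],[-0.4,0,-0.3],[-0.5,0,-0.34],[-0.5,0,-0.34],[-0.5,0,-0.34]]' --delta_rot '[[0,0,0],[0,0,0],[0,0,0],[0,0,0],[0,0,0],[0,0,0]]'

```text
time: 49.38
tool_pos: [498.0, -231.2, 199.4]
tcp_rot: [-3.142, -0.0, -0.098]
contact_force: [1.2, -0.2, 0.2]
grip_width: 64.1
finger_force: 0.0
```

```bash
python3 - <<'E'
from h import *
o,cal,im=look(f='w11.png',z=43);print(o['tool_pos'],o['tcp_rot'],o['time'])
plan((539,166,200,-.098),(539,166,200,.43))
E
```

```text
blank1 0.61 box [231  94 275 157] rect 558.0 -236.4 mean [ 559.1 -236.7] size 66.8 50.7 yaw -0.098 rgb [173. 173. 163.]
[ 498.02754301 -231.15312413  199.4441377 ] [-3.14152819e+00 -1.15628594e-05 -9.79894737e-02] 49.375
-> [ 5.39e+02  1.66e+02  2.00e+02 -9.80e-02] rotz 0.0001 (-0deg) 4 x [ 0.004 -0.832 -0.002] total [ 0.017 -3.326 -0.007]
-> [5.39e+02 1.66e+02 2.00e+02 4.30e-01] rotz -0.084 (30deg) 1 x [0. 0. 0.] total [0. 0. 0.]
```

>>> send_rows --offset '[[0,-0.28,0],[0,-0.56,0],[0.004,-0.832,0]]' --delta_rot '[[0,0,0],[0,0,0],[0,0,0]]'

```text
time: 49.85
tool_pos: [508.3, -130.7, 199.2]
tcp_rot: [-3.141, 0.001, -0.098]
contact_force: [-0.0, 0.3, -0.7]
grip_width: 64.5
finger_force: 0.0
```

>>> send_rows --offset '[[0,-0.28,0],[0,-0.56,0],[0.004,-0.832,0]]' --delta_rot '[[0,0,0],[0,0,0],[0,0,0]]'

```text
time: 50.22
tool_pos: [518.5, -31.2, 199.3]
tcp_rot: [-3.142, 0.001, -0.097]
contact_force: [0.3, -0.3, 0.1]
grip_width: 64.1
finger_force: 0.0
```

>>> send_rows --offset '[[0,-0.28,0],[0,-0.56,0],[0.004,-0.832,0]]' --delta_rot '[[0,0,0],[0,0,0],[0,0,0]]'

```text
time: 50.6
tool_pos: [528.7, 68.2, 199.2]
tcp_rot: [3.142, 0.001, -0.097]
contact_force: [0.1, -1.1, -0.0]
grip_width: 64.2
finger_force: 0.0
```

>>> send_rows --offset '[[0,-0.28,0],[0,-0.56,0],[0.004,-0.832,0],[0.004,-0.832,0],[0.004,-0.832,0],[0.004,-0.832,0]]' --delta_rot '[[0,0,-0.02],[0,0,-0.04],[0,0,-0.06],[0,0,-0.084],[0,0,-0.084],[0,0,-0.084]]'

```text
time: 51.35
tool_pos: [538.8, 166.0, 199.4]
tcp_rot: [3.142, 0.0, 0.427]
contact_force: [-0.4, -0.4, 0.3]
grip_width: 64.2
finger_force: 0.0
```

```bash
python3 - <<'E'
from h import *
o,cal,im=look(f='w12.png');print(o['tool_pos'],o['tcp_rot'],o['time'])
look('cover',z=12)
E
```

```text
blank1 0.91 box [ 84  26 157  99] rect 589.8 364.0 mean [590.8 364.3] size 69.2 53.6 yaw -0.465 rgb [240. 244. 243.]
blank1 0.8 box [232  99 273 151] rect 592.2 191.0 mean [593.1 191.1] size 67.4 49.6 yaw 0.445 rgb [241. 246. 245.]
[538.7965786  165.97413276 199.40048209] [3.14154166e+00 4.60350200e-04 4.26794468e-01] 51.35
cover 0.65 box [310 146 362 200] rect 580.1 69.7 mean [581.2  70. ] size 69.2 52.8 yaw 0.278 rgb [182. 149. 103.]
```

>>> send_rows --offset '[[0.12,0,0.23],[0.24,0,0.46],[0.36,0,0.7],[0.488,-0.004,0.903],[0.488,-0.004,0.903],[0.488,-0.004,0.903]]' --delta_rot '[[0,0,0],[0,0,0],[0,0,-0.001],[0,0,-0.001],[0,0,-0.001],[0,0,-0.001]]'

```text
time: 52.3
tool_pos: [591.8, 190.8, 92.2]
tcp_rot: [3.141, -0.001, 0.436]
contact_force: [0.3, -0.5, 0.2]
grip_width: 63.9
finger_force: 0.0
```

>>> send_rows --offset '[[0,0,0.2],[0,0,0.4],[0,0,0.55],[0,0,0.65],[0,0,0.7],[0,0,0.738],[0,0,0.738]]' --delta_rot '[[0,0,0],[0,0,0],[0,0,0],[0,0,0],[0,0,0],[0,0,0],[0,0,0]]'

```text
time: 53.18
tool_pos: [591.8, 191.0, 2.8]
tcp_rot: [3.141, -0.0, 0.436]
contact_force: [0.0, -0.3, 0.4]
grip_width: 64.5
finger_force: 0.0
```

>>> send_rows --offset '[[0,0,0],[0,0,0],[0,0,0],[0,0,0],[0,0,0]]' --delta_rot '[[0,0,0],[0,0,0],[0,0,0],[0,0,0],[0,0,0]]' --grip 0

```text
time: 53.8
tool_pos: [592.0, 191.1, 3.2]
tcp_rot: [3.141, -0.001, 0.436]
contact_force: [0.2, -1.3, 3.8]
grip_width: 49.3
finger_force: 30.0
```

>>> send_rows --offset '[[0,0,-0.05],[0,0,-0.15],[0,0,-0.3],[0,0,-0.5],[0,0,-0.7],[0,0,-0.9],[0,0,-1],[0,0,-1]]' --delta_rot '[[0,0,0],[0,0,0],[0,0,0],[0,0,0],[0,0,0],[0,0,0],[0,0,0],[0,0,0]]'

```text
time: 54.8
tool_pos: [592.2, 191.1, 124.0]
tcp_rot: [3.141, -0.002, 0.436]
contact_force: [-0.3, -0.2, -1.9]
grip_width: 48.9
finger_force: 30.0
```

>>> send_rows --offset '[[0,0,-0.15],[0,0,-0.3],[0,0,-0.483],[0,0,-0.483],[0,0,-0.483],[0,0,-0.483]]' --delta_rot '[[0,0,0.02],[0,0,0.04],[0,0,0.06],[0,0,0.0848],[0,0,0.0848],[0,0,0.0848]]'

```text
time: 55.55
tool_pos: [591.2, 190.9, 179.7]
tcp_rot: [3.141, 0.002, -0.094]
contact_force: [-0.8, -0.7, -2.0]
grip_width: 49.4
finger_force: 30.0
```

>>> send_rows --offset '[[0,0.22,0.02],[0.01,0.45,0.04],[0.01,0.67,0.06],[0.017,0.894,0.083]]' --delta_rot '[[0,0,0],[0,0,0],[0,0,0],[0,0,0]]'

```text
time: 56.05
tool_pos: [583.0, 83.3, 170.1]
tcp_rot: [3.141, 0.001, -0.094]
contact_force: [-0.9, 0.1, -1.8]
grip_width: 49.1
finger_force: 30.0
```

>>> send_rows --offset '[[0,0.22,0.02],[0.01,0.45,0.04],[0.01,0.67,0.06],[0.017,0.894,0.083]]' --delta_rot '[[0,0,0],[0,0,0],[0,0,0],[0,0,0]]'

```text
time: 56.55
tool_pos: [574.7, -23.7, 160.2]
tcp_rot: [3.142, 0.001, -0.094]
contact_force: [-0.4, -0.9, -2.8]
grip_width: 49.1
finger_force: 30.0
```

>>> send_rows --offset '[[0,0.22,0.02],[0.01,0.45,0.04],[0.01,0.67,0.06],[0.017,0.894,0.083]]' --delta_rot '[[0,0,0],[0,0,0],[0,0,0],[0,0,0]]'

```text
time: 57.05
tool_pos: [566.4, -130.7, 150.2]
tcp_rot: [-3.141, 0.001, -0.094]
contact_force: [0.3, -0.4, -1.0]
grip_width: 49.5
finger_force: 30.0
```

>>> send_rows --offset '[[0,0.22,0.02],[0.01,0.45,0.04],[0.01,0.67,0.06],[0.017,0.894,0.083],[0.017,0.894,0.083],[0.017,0.894,0.083]]' --delta_rot '[[0,0,0],[0,0,0],[0,0,0],[0,0,0],[0,0,0],[0,0,0]]'

```text
time: 57.8
tool_pos: [558.3, -236.3, 140.5]
tcp_rot: [-3.141, 0.001, -0.096]
contact_force: [-0.2, 0.6, -1.5]
grip_width: 49.2
finger_force: 30.0
```

```bash
python3 - <<'E'
from h import *
o=get_obs();print(o['grip_width'],o['tool_pos'],o['tcp_rot'])
E
```

```text
49.17799463071024 [ 558.28508004 -236.29695217  140.47069778] [-3.14086582e+00  8.89211601e-04 -9.55529274e-02]
```

>>> send_rows --offset '[[-0.008,-0.003,0.15],[-0.008,-0.003,0.35],[-0.008,-0.003,0.5],[-0.008,-0.003,0.62],[-0.008,-0.003,0.7],[-0.008,-0.003,0.75],[-0.008,-0.003,0.775],[-0.008,-0.003,0.782]]' --delta_rot '[[0,0,0.0004],[0,0,0.0004],[0,0,0.0004],[0,0,0.0004],[0,0,0.0004],[0,0,0.0004],[0,0,0.0004],[0,0,0.0004]]'

```text
time: 58.8
tool_pos: [557.7, -236.6, 47.3]
tcp_rot: [3.141, -0.001, -0.099]
contact_force: [0.3, -0.0, -2.4]
grip_width: 49.2
finger_force: 30.0
```

>>> send_rows --offset '[[0,0,0],[0,0,0],[0,0,0]]' --delta_rot '[[0,0,0],[0,0,0],[0,0,0]]'

```text
time: 59.18
tool_pos: [557.7, -236.5, 47.3]
tcp_rot: [3.141, -0.0, -0.099]
contact_force: [-0.8, 1.1, -2.3]
grip_width: 49.4
finger_force: 30.0
```

>>> send_rows --offset '[[0,0.004,0.004],[0,0.004,0.008],[0,0.004,0.008]]' --delta_rot '[[0,0,0],[0,0,0],[0,0,0]]'

```text
time: 59.55
tool_pos: [557.5, -237.0, 46.2]
tcp_rot: [3.141, -0.0, -0.099]
contact_force: [-0.5, -1.3, -1.7]
grip_width: 49.1
finger_force: 30.0
```

>>> send_rows --offset '[[0,0,0],[0,0,0],[0,0,0],[0,0,0]]' --delta_rot '[[0,0,0],[0,0,0],[0,0,0],[0,0,0]]' --grip 0.7

```text
time: 60.05
tool_pos: [557.6, -237.0, 46.2]
tcp_rot: [3.141, -0.0, -0.099]
contact_force: [0.5, 0.7, 0.2]
grip_width: 64.4
finger_force: 0.0
```

>>> send_rows --offset '[[0,0,-0.1],[0,0,-0.3],[0,0,-0.55],[0,0,-0.8],[0,0,-1],[0,0,-1]]' --delta_rot '[[0,0,0],[0,0,0],[0,0,0],[0,0,0],[0,0,0],[0,0,0]]'

```text
time: 60.8
tool_pos: [558.6, -237.5, 168.9]
tcp_rot: [3.139, -0.005, -0.099]
contact_force: [0.4, 0.7, 0.2]
grip_width: 64.4
finger_force: 0.0
```

>>> send_rows --offset '[[-0.1,0,-0.1],[-0.2,0,-0.2],[-0.4,0,-0.25],[-0.5,0,-0.28],[-0.5,0,-0.28],[-0.5,0,-0.28]]' --delta_rot '[[0,0,0],[0,0,0],[0,0,0],[0,0,0],[0,0,0],[0,0,0]]'

```text
time: 61.55
tool_pos: [498.1, -231.1, 199.6]
tcp_rot: [3.142, -0.0, -0.099]
contact_force: [0.7, 0.2, 0.3]
grip_width: 64.4
finger_force: 0.0
```

```bash
python3 - <<'E'
from h import *
o,cal,im=look(f='w13.png',z=50);print(o['tool_pos'],o['tcp_rot'],o['time'])
plan((538,390,200,-.098),(538,390,200,-.467))
E
```

```text
blank1 0.84 box [229  94 277 156] rect 557.6 -237.2 mean [ 558.6 -237.2] size 67.9 50.3 yaw -0.075 rgb [171. 172. 164.]
[ 498.13909254 -231.10042725  199.62095205] [ 3.14150084e+00 -2.53293678e-04 -9.91909260e-02] 61.55
-> [ 5.38e+02  3.90e+02  2.00e+02 -9.80e-02] rotz -0.0001 (0deg) 6 x [-0.03  -0.864 -0.001] total [-1.810e-01 -5.182e+00 -5.000e-03]
-> [ 5.38e+02  3.90e+02  2.00e+02 -4.67e-01] rotz 0.0587 (-21deg) 1 x [0. 0. 0.] total [0. 0. 0.]
```

>>> send_rows --offset '[[-0.01,-0.29,0],[-0.02,-0.58,0],[-0.03,-0.864,0]]' --delta_rot '[[0,0,0],[0,0,0],[0,0,0]]'

```text
time: 62.02
tool_pos: [504.8, -126.4, 199.3]
tcp_rot: [-3.141, 0.0, -0.099]
contact_force: [1.1, 0.3, 0.3]
grip_width: 64.2
finger_force: 0.0
```

>>> send_rows --offset '[[-0.01,-0.29,0],[-0.02,-0.58,0],[-0.03,-0.864,0]]' --delta_rot '[[0,0,0],[0,0,0],[0,0,0]]'

```text
time: 62.4
tool_pos: [511.5, -22.6, 199.4]
tcp_rot: [-3.142, 0.0, -0.099]
contact_force: [-0.3, -0.7, 0.6]
grip_width: 64.2
finger_force: 0.0
```

>>> send_rows --offset '[[-0.01,-0.29,0],[-0.02,-0.58,0],[-0.03,-0.864,0]]' --delta_rot '[[0,0,0],[0,0,0],[0,0,0]]'

```text
time: 62.78
tool_pos: [518.1, 81.0, 199.3]
tcp_rot: [3.142, 0.0, -0.099]
contact_force: [-0.0, -0.5, -0.4]
grip_width: 64.2
finger_force: 0.0
```

>>> send_rows --offset '[[-0.01,-0.29,0],[-0.02,-0.58,0],[-0.03,-0.864,0]]' --delta_rot '[[0,0,0],[0,0,0],[0,0,0]]'

```text
time: 63.15
tool_pos: [524.7, 184.6, 199.3]
tcp_rot: [3.141, 0.0, -0.099]
contact_force: [0.9, 0.2, 0.3]
grip_width: 64.4
finger_force: 0.0
```

>>> send_rows --offset '[[-0.01,-0.29,0],[-0.02,-0.58,0],[-0.03,-0.864,0]]' --delta_rot '[[0,0,0],[0,0,0],[0,0,0]]'

```text
time: 63.52
tool_pos: [531.3, 288.2, 199.1]
tcp_rot: [3.141, 0.0, -0.099]
contact_force: [0.3, 0.0, -0.3]
grip_width: 64.1
finger_force: 0.0
```

>>> send_rows --offset '[[-0.01,-0.29,0],[-0.02,-0.58,0],[-0.03,-0.864,0],[-0.03,-0.864,0],[-0.03,-0.864,0],[-0.03,-0.864,0]]' --delta_rot '[[0,0,0.02],[0,0,0.04],[0,0,0.0587],[0,0,0.0587],[0,0,0.0587],[0,0,0.0587]]'

```text
time: 64.28
tool_pos: [538.1, 389.2, 199.7]
tcp_rot: [3.141, -0.0, -0.468]
contact_force: [-0.9, 0.2, -0.3]
grip_width: 64.7
finger_force: 0.0
```

```bash
python3 - <<'E'
from h import *
o,cal,im=look(f='w14.png');print(o['tool_pos'],o['tcp_rot'],o['time'],o['joint_positions'])
E
```

```text
blank1 0.62 box [106 104 171 164] rect 647.0 496.0 mean [647.7 495.8] size 68.6 51.6 yaw 0.664 rgb [106. 108. 109.]
blank1 0.56 box [231  97 277 153] rect 591.0 364.8 mean [591.6 364.1] size 68.6 51.9 yaw -0.45 rgb [212. 220. 219.]
[538.06994295 389.1577622  199.65253284] [ 3.14104374e+00 -1.91180462e-05 -4.68221312e-01] 64.275 [ 5.11006969e-01  6.23206321e-01  1.13443928e+00 -3.27652842e-04
  1.38439203e+00  2.55008541e+00]
```

```bash
cat >> h.py <<'E'
def edge(f,box,z,cal,thr=40):
    im=cv2.imread('pics/'+f).astype(int);x0,y0,x1,y1=box
    roi=np.zeros(im.shape[:2],np.uint8);roi[y0-6:y1+7,x0-6:x1+7]=1
    g=cv2.imread('pics/'+f);m=np.full(g.shape[:2],cv2.GC_BGD,np.uint8)
    m[y0-8:y1+9,x0-8:x1+9]=cv2.GC_PR_BGD;m[y0+1:y1,x0+1:x1]=cv2.GC_PR_FGD;m[y0+12:y1-11,x0+12:x1-11]=cv2.GC_FGD
    cv2.grabCut(g,m,None,np.zeros((1,65)),np.zeros((1,65)),6,cv2.GC_INIT_WITH_MASK)
    q=np.argwhere((m==1)|(m==3));w=np.array([world(cal,(x,y),z)[:2] for y,x in q],np.float32)
    print('edge',cv2.minAreaRect(w),w.mean(0).round(1))
E
python3 - <<'E'
from h import *
cal=optics.get_calibration('wrist')
edge('w14.png',(231,97,277,153),7,cal)
look()
E
```

```text
edge ((589.6804809570312, 372.47076416015625), (64.23117065429688, 76.35231018066406), 63.16466522216797) [592.2 371.5]
blank1 0.58 box [234 100 278 152] rect 590.4 365.1 mean [591.1 364.6] size 66.9 49.3 yaw -0.453 rgb [215. 223. 222.]
blank1 0.56 box [108 105 171 163] rect 647.6 495.8 mean [648.1 495.7] size 68.6 50.6 yaw 0.647 rgb [106. 108. 109.]
```

>>> send_rows --offset '[[0.12,0,0.23],[0.24,0,0.46],[0.36,-0.01,0.7],[0.478,-0.0135,0.905],[0.478,-0.0135,0.905],[0.478,-0.0135,0.905]]' --delta_rot '[[0,0,0],[0,0,0],[0,0,-0.001],[0,0,-0.001],[0,0,-0.001],[0,0,-0.001]]'

```text
time: 65.22
tool_pos: [590.1, 366.1, 92.1]
tcp_rot: [-3.14, -0.001, -0.462]
contact_force: [-0.2, 0.7, 1.1]
grip_width: 64.3
finger_force: 0.0
```

>>> send_rows --offset '[[0,0,0.2],[0,0,0.4],[0,0,0.55],[0,0,0.65],[0,0,0.7],[0,0,0.738],[0,0,0.738]]' --delta_rot '[[0,0,0],[0,0,0],[0,0,0],[0,0,0],[0,0,0],[0,0,0],[0,0,0]]'

```text
time: 66.1
tool_pos: [589.9, 365.8, 2.6]
tcp_rot: [-3.142, -0.0, -0.462]
contact_force: [0.0, -0.3, 0.8]
grip_width: 64.4
finger_force: 0.0
```

>>> send_rows --offset '[[0,0,0],[0,0,0],[0,0,0],[0,0,0],[0,0,0]]' --delta_rot '[[0,0,0],[0,0,0],[0,0,0],[0,0,0],[0,0,0]]' --grip 0

```text
time: 66.72
tool_pos: [590.0, 365.8, 2.9]
tcp_rot: [-3.141, -0.0, -0.462]
contact_force: [-1.0, -1.1, 3.3]
grip_width: 49.2
finger_force: 30.0
```

>>> send_rows --offset '[[0,0,-0.05],[0,0,-0.15],[0,0,-0.3],[0,0,-0.5],[0,0,-0.7],[0,0,-0.9],[0,0,-1],[0,0,-1]]' --delta_rot '[[0,0,0],[0,0,0],[0,0,0],[0,0,0],[0,0,0],[0,0,0],[0,0,0],[0,0,0]]'

```text
time: 67.72
tool_pos: [590.3, 366.0, 123.9]
tcp_rot: [-3.14, -0.002, -0.462]
contact_force: [-0.2, 0.6, -1.9]
grip_width: 49.0
finger_force: 30.0
```

>>> send_rows --offset '[[0,0,-0.15],[0,0,-0.3],[0,0,-0.483],[0,0,-0.483],[0,0,-0.483]]' --delta_rot '[[0,0,-0.02],[0,0,-0.04],[0,0,-0.058],[0,0,-0.058],[0,0,-0.058]]'

```text
time: 68.35
tool_pos: [589.1, 365.5, 178.7]
tcp_rot: [3.14, 0.002, -0.099]
contact_force: [-0.7, -0.8, -2.7]
grip_width: 48.9
finger_force: 30.0
```

```bash
python3 - <<'E'
from h import *
o=get_obs();print(o['grip_width'])
plan((557.7,-236.6,142,-.098))
E
```

```text
48.902254985837786
-> [ 5.577e+02 -2.366e+02  1.420e+02 -9.800e-02] rotz -0.0002 (0deg) 6 x [0.04  0.836 0.051] total [0.237 5.018 0.305]
```

>>> send_rows --offset '[[0.01,0.21,0.01],[0.02,0.42,0.02],[0.03,0.63,0.04],[0.04,0.836,0.051]]' --delta_rot '[[0,0,0],[0,0,0],[0,0,0],[0,0,0]]'

```text
time: 68.85
tool_pos: [583.9, 264.4, 172.4]
tcp_rot: [3.14, 0.003, -0.099]
contact_force: [0.3, 0.5, -2.2]
grip_width: 49.3
finger_force: 30.0
```

>>> send_rows --offset '[[0.01,0.21,0.01],[0.02,0.42,0.02],[0.03,0.63,0.04],[0.04,0.836,0.051]]' --delta_rot '[[0,0,0],[0,0,0],[0,0,0],[0,0,0]]'

```text
time: 69.35
tool_pos: [578.9, 164.2, 166.5]
tcp_rot: [3.141, 0.003, -0.099]
contact_force: [0.9, 1.0, -2.4]
grip_width: 49.1
finger_force: 30.0
```

>>> send_rows --offset '[[0.01,0.21,0.01],[0.02,0.42,0.02],[0.03,0.63,0.04],[0.04,0.836,0.051]]' --delta_rot '[[0,0,0],[0,0,0],[0,0,0],[0,0,0]]'

```text
time: 69.85
tool_pos: [573.9, 64.0, 160.5]
tcp_rot: [3.141, 0.003, -0.099]
contact_force: [-0.3, -0.6, -1.7]
grip_width: 49.3
finger_force: 30.0
```

>>> send_rows --offset '[[0.01,0.21,0.01],[0.02,0.42,0.02],[0.03,0.63,0.04],[0.04,0.836,0.051]]' --delta_rot '[[0,0,0],[0,0,0],[0,0,0],[0,0,0]]'

```text
time: 70.35
tool_pos: [569.0, -36.2, 154.4]
tcp_rot: [-3.141, 0.003, -0.099]
contact_force: [0.4, -0.9, -2.7]
grip_width: 48.9
finger_force: 30.0
```

>>> send_rows --offset '[[0.01,0.21,0.01],[0.02,0.42,0.02],[0.03,0.63,0.04],[0.04,0.836,0.051]]' --delta_rot '[[0,0,0],[0,0,0],[0,0,0],[0,0,0]]'

```text
time: 70.85
tool_pos: [564.0, -136.3, 148.3]
tcp_rot: [-3.141, 0.003, -0.099]
contact_force: [0.8, 1.2, -2.8]
grip_width: 49.1
finger_force: 30.0
```

>>> send_rows --offset '[[0.01,0.21,0.01],[0.02,0.42,0.02],[0.03,0.63,0.04],[0.04,0.836,0.051],[0.04,0.836,0.051],[0.04,0.836,0.051],[0.04,0.836,0.051]]' --delta_rot '[[0,0,0],[0,0,0],[0,0,0],[0,0,0],[0,0,0],[0,0,0],[0,0,0]]'

```text
time: 71.72
tool_pos: [560.1, -235.3, 143.7]
tcp_rot: [-3.141, 0.0, -0.096]
contact_force: [-0.3, 1.3, -1.9]
grip_width: 48.8
finger_force: 30.0
```

```bash
python3 - <<'E'
from h import *
o=get_obs();print(o['grip_width'],o['tool_pos'],o['tcp_rot'])
E
```

```text
48.75990027001591 [ 560.09328296 -235.27066486  143.74841869] [-3.14133903e+00  2.18488351e-04 -9.64798042e-02]
```

>>> send_rows --offset '[[-0.02,0.008,0.15],[-0.02,0.008,0.3],[-0.02,0.008,0.45],[-0.02,0.008,0.58],[-0.02,0.008,0.66],[-0.02,0.008,0.68],[-0.02,0.008,0.68],[-0.02,0.008,0.68]]' --delta_rot '[[0,0,0],[0,0,0],[0,0,0],[0,0,0],[0,0,0],[0,0,0],[0,0,0],[0,0,0]]'

```text
time: 72.72
tool_pos: [557.9, -237.1, 62.8]
tcp_rot: [3.141, -0.001, -0.097]
contact_force: [0.8, 0.1, -2.1]
grip_width: 49.0
finger_force: 30.0
```

```bash
python3 - <<'E'
from h import *
o=get_obs();print(o['grip_width'],o['tcp_rot'])
plan((557.6,-237.0,53.2,-.098))
E
```

```text
48.95153513462685 [ 3.14098545e+00 -1.14962509e-03 -9.71964893e-02]
-> [ 5.576e+02 -2.370e+02  5.320e+01 -9.800e-02] rotz 0.0001 (-0deg) 1 x [-0.003 -0.     0.08 ] total [-0.003 -0.     0.08 ]
```

>>> send_rows --offset '[[-0.003,0,0.03],[-0.003,0,0.06],[-0.003,0,0.08],[-0.003,0,0.08],[-0.003,0,0.08]]' --delta_rot '[[0,0,0.0001],[0,0,0.0001],[0,0,0.0001],[0,0,0.0001],[0,0,0.0001]]'

```text
time: 73.35
tool_pos: [557.5, -236.8, 52.9]
tcp_rot: [3.141, -0.001, -0.098]
contact_force: [0.6, 0.9, 2.1]
grip_width: 49.3
finger_force: 30.0
```

>>> send_rows --offset '[[0,0,0],[0,0,0],[0,0,0],[0,0,0]]' --delta_rot '[[0,0,0],[0,0,0],[0,0,0],[0,0,0]]' --grip 0.7

```text
time: 73.85
tool_pos: [557.1, -236.8, 52.5]
tcp_rot: [3.142, 0.0, -0.098]
contact_force: [-0.4, 0.1, -1.0]
grip_width: 64.1
finger_force: 0.0
```

>>> send_rows --offset '[[0,0,-0.1],[0,0,-0.3],[0,0,-0.55],[0,0,-0.8],[0,0,-1],[0,0,-1]]' --delta_rot '[[0,0,0],[0,0,0],[0,0,0],[0,0,0],[0,0,0],[0,0,0]]'

```text
time: 74.6
tool_pos: [558.3, -237.4, 175.3]
tcp_rot: [3.139, -0.005, -0.098]
contact_force: [0.4, -0.7, 0.1]
grip_width: 64.2
finger_force: 0.0
```

>>> send_rows --offset '[[-0.1,0,0],[-0.2,0,0],[-0.4,0,0],[-0.5,0,0],[-0.5,0,0],[-0.5,0,0]]' --delta_rot '[[0,0,0],[0,0,0],[0,0,0],[0,0,0],[0,0,0],[0,0,0]]'

```text
time: 75.35
tool_pos: [497.9, -231.2, 172.6]
tcp_rot: [3.141, -0.001, -0.098]
contact_force: [0.1, 1.2, 0.1]
grip_width: 64.1
finger_force: 0.0
```

```bash
python3 - <<'E'
from h import *
o,cal,im=look(f='w15.png',z=57);print(o['tool_pos'],o['tcp_rot'],o['time'])
cv2.imwrite('pics/w15b.png',cv2.resize(im[65:190,180:340],(768,600),interpolation=cv2.INTER_CUBIC)[:,:,::-1])
E
```

```text
blank1 0.56 box [229  92 282 160] rect 557.5 -236.5 mean [ 558.5 -236.9] size 67.4 48.3 yaw -0.075 rgb [173. 175. 169.]
[ 497.93689806 -231.15764101  172.6300328 ] [ 3.14131701e+00 -6.17653612e-04 -9.79583784e-02] 75.35
```

View pics/w15b.png

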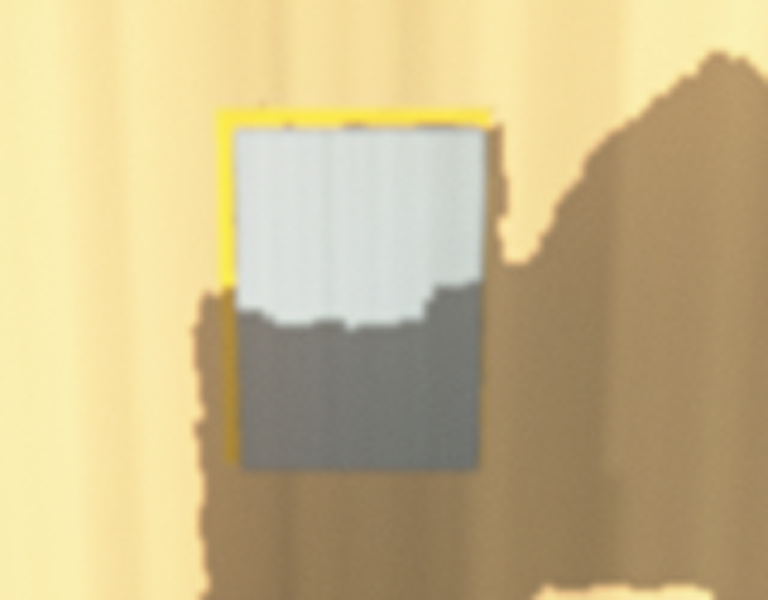

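The pile looks flush, with no lower edges sticking out (235–487 × 127–470) and an even yellow margin. Next is the cover.

>>> send_rows --offset '[[0,-0.27,-0.03],[0,-0.53,-0.05],[-0.003,-0.796,-0.076]]' --delta_rot '[[0,0,0],[0,0,0],[0,0,0]]'

```text
time: 75.82
tool_pos: [506.9, -134.9, 181.6]
tcp_rot: [3.142, -0.0, -0.098]
contact_force: [-0.8, -0.1, 0.2]
grip_width: 64.9
finger_force: 0.0
```

>>> send_rows --offset '[[0,-0.27,-0.03],[0,-0.53,-0.05],[-0.003,-0.796,-0.076]]' --delta_rot '[[0,0,0],[0,0,0],[0,0,0]]'

```text
time: 76.2
tool_pos: [515.9, -39.6, 190.8]
tcp_rot: [3.142, -0.0, -0.098]
contact_force: [-0.3, 0.5, -0.4]
grip_width: 64.3
finger_force: 0.0
```

>>> send_rows --offset '[[0,-0.27,-0.03],[0,-0.53,-0.05],[-0.003,-0.796,-0.076],[-0.003,-0.796,-0.076],[-0.003,-0.796,-0.076],[-0.003,-0.796,-0.076]]' --delta_rot '[[0,0,-0.02],[0,0,-0.04],[0,0,-0.0594],[0,0,-0.0594],[0,0,-0.0594],[0,0,-0.0594]]'

```text
time: 76.95
tool_pos: [524.4, 53.5, 199.7]
tcp_rot: [3.141, 0.0, 0.274]
contact_force: [-0.7, 0.6, -0.3]
grip_width: 64.0
finger_force: 0.0
```

```bash
python3 - <<'E'
from h import *
o,cal,im=look('cover',f='w16.png',z=12);print(o['tool_pos'],o['tcp_rot'],o['time'])
look('cover',z=12)
E
```

```text
cover 0.9 box [226 270 283 296] rect 371.7 12.9 mean [367.1  13.4] size 77.5 40.4 yaw -1.297 rgb [229. 159. 190.]
cover 0.66 box [365   0 511 225] rect 651.9 -163.9 mean [ 651.7 -162.6] size 260.8 184.2 yaw 0.223 rgb [167. 144. 101.]
cover 0.58 box [233  97 278 151] rect 581.2 68.2 mean [582.3  68.5] size 65.2 49.7 yaw 0.274 rgb [238. 215. 149.]
cover 0.48 box [449 182 480 226] rect 561.8 -223.8 mean [ 563.  -224.1] size 67.3 6.7 yaw -0.107 rgb [169. 151. 114.]
[524.40331263  53.49679071 199.72973378] [3.14142626e+00 4.39262645e-04 2.73504632e-01] 76.95
cover 0.76 box [227 272 283 294] rect 370.1 12.5 mean [366.2  13.3] size 77.5 40.5 yaw -1.297 rgb [233. 161. 192.]
cover 0.74 box [234  98 276 154] rect 580.8 67.7 mean [581.5  68.3] size 66.4 50.4 yaw 0.274 rgb [236. 213. 148.]
```

>>> send_rows --offset '[[0.12,0,0.23],[0.24,0,0.46],[0.36,0.01,0.7],[0.482,0.009,0.905],[0.482,0.009,0.905],[0.482,0.009,0.905]]' --delta_rot '[[0,0,0],[0,0,0],[0,0,0],[0,0,0],[0,0,0],[0,0,0]]'

```text
time: 77.9
tool_pos: [580.3, 68.8, 92.1]
tcp_rot: [3.141, -0.001, 0.275]
contact_force: [0.6, 1.0, 0.7]
grip_width: 64.0
finger_force: 0.0
```

>>> send_rows --offset '[[0,0,0.2],[0,0,0.4],[0,0,0.55],[0,0,0.65],[0,0,0.7],[0,0,0.725],[0,0,0.725]]' --delta_rot '[[0,0,0],[0,0,0],[0,0,0],[0,0,0],[0,0,0],[0,0,0],[0,0,0]]'

```text
time: 78.78
tool_pos: [580.6, 69.0, 4.7]
tcp_rot: [3.141, -0.001, 0.275]
contact_force: [0.4, 0.1, 0.7]
grip_width: 63.9
finger_force: 0.0
```

>>> send_rows --offset '[[0,0,0],[0,0,0],[0,0,0],[0,0,0],[0,0,0]]' --delta_rot '[[0,0,0],[0,0,0],[0,0,0],[0,0,0],[0,0,0]]' --grip 0

```text
time: 79.4
tool_pos: [580.6, 69.0, 4.7]
tcp_rot: [3.141, -0.001, 0.275]
contact_force: [-0.5, -0.2, 3.6]
grip_width: 49.4
finger_force: 30.0
```

>>> send_rows --offset '[[0,0,-0.05],[0,0,-0.15],[0,0,-0.3],[0,0,-0.5],[0,0,-0.7],[0,0,-0.9],[0,0,-1],[0,0,-1]]' --delta_rot '[[0,0,0],[0,0,0],[0,0,0],[0,0,0],[0,0,0],[0,0,0],[0,0,0],[0,0,0]]'

```text
time: 80.4
tool_pos: [580.8, 69.0, 125.5]
tcp_rot: [3.141, -0.002, 0.275]
contact_force: [-0.5, -0.5, -0.5]
grip_width: 49.5
finger_force: 30.0
```

>>> send_rows --offset '[[0,0,-0.15],[0,0,-0.3],[0,0,-0.483],[0,0,-0.483],[0,0,-0.483]]' --delta_rot '[[0,0,0.02],[0,0,0.04],[0,0,0.0592],[0,0,0.0592],[0,0,0.0592]]'

```text
time: 81.03
tool_pos: [579.6, 69.0, 180.8]
tcp_rot: [3.141, 0.002, -0.094]
contact_force: [0.2, -0.4, -1.2]
grip_width: 49.2
finger_force: 30.0
```

```bash
python3 - <<'E'
from h import *
o=get_obs();print(o['grip_width'])
plan((557.0,-236.4,142,-.098))
E
```

```text
49.198761228566376
-> [ 5.570e+02 -2.364e+02  1.420e+02 -9.800e-02] rotz 0.0006 (-0deg) 3 x [0.017 0.851 0.108] total [0.052 2.552 0.323]
```

>>> send_rows --offset '[[0,0.21,0.03],[0.01,0.42,0.06],[0.01,0.64,0.08],[0.017,0.851,0.108]]' --delta_rot '[[0,0,0],[0,0,0],[0,0,0],[0,0,0]]'

```text
time: 81.53
tool_pos: [571.7, -33.5, 167.7]
tcp_rot: [-3.141, 0.003, -0.095]
contact_force: [-0.4, -0.3, -1.8]
grip_width: 49.5
finger_force: 30.0
```

>>> send_rows --offset '[[0,0.21,0.03],[0.01,0.42,0.06],[0.01,0.64,0.08],[0.017,0.851,0.108]]' --delta_rot '[[0,0,0],[0,0,0],[0,0,0],[0,0,0]]'

```text
time: 82.02
tool_pos: [563.9, -135.3, 154.7]
tcp_rot: [-3.141, 0.003, -0.095]
contact_force: [-0.2, 0.5, -0.7]
grip_width: 49.4
finger_force: 30.0
```

>>> send_rows --offset '[[0,0.21,0.03],[0.01,0.42,0.06],[0.01,0.64,0.08],[0.017,0.851,0.108],[0.017,0.851,0.108],[0.017,0.851,0.108],[0.017,0.851,0.108],[0.017,0.851,0.108]]' --delta_rot '[[0,0,0],[0,0,0],[0,0,0],[0,0,0],[0,0,0],[0,0,0],[0,0,0],[0,0,0]]'

```text
time: 83.02
tool_pos: [557.1, -235.7, 143.5]
tcp_rot: [3.142, -0.0, -0.095]
contact_force: [0.4, 0.4, -0.7]
grip_width: 49.7
finger_force: 30.0
```

>>> send_rows --offset '[[0,0,0.15],[0,0,0.3],[0,0,0.42],[0,0,0.5],[0,0,0.55],[0,0,0.58],[0,0,0.58],[0,0,0.58]]' --delta_rot '[[0,0,0],[0,0,0],[0,0,0],[0,0,0],[0,0,0],[0,0,0],[0,0,0],[0,0,0]]'

```text
time: 84.02
tool_pos: [557.1, -236.6, 74.2]
tcp_rot: [3.141, -0.001, -0.097]
contact_force: [-0.2, -0.1, -0.5]
grip_width: 49.7
finger_force: 30.0
```

```bash
python3 - <<'E'
from h import *
o=get_obs();print(o['grip_width'],o['tool_pos'],o['tcp_rot'])
plan((557.5,-236.9,62.1,-.098))
E
```

```text
49.66292060764591 [ 557.11960413 -236.64708856   74.24908413] [ 3.14121049e+00 -7.15892294e-04 -9.66506642e-02]
-> [ 5.575e+02 -2.369e+02  6.210e+01 -9.800e-02] rotz 0.0002 (-0deg) 1 x [0.003 0.002 0.101] total [0.003 0.002 0.101]
```

>>> send_rows --offset '[[0.003,0.002,0.03],[0.003,0.002,0.06],[0.003,0.002,0.09],[0.003,0.002,0.101],[0.003,0.002,0.101],[0.003,0.002,0.101]]' --delta_rot '[[0,0,0.0002],[0,0,0.0002],[0,0,0.0002],[0,0,0.0002],[0,0,0.0002],[0,0,0.0002]]'

```text
time: 84.78
tool_pos: [557.2, -236.8, 61.7]
tcp_rot: [3.141, -0.0, -0.098]
contact_force: [-0.2, -0.5, -0.9]
grip_width: 49.0
finger_force: 30.0
```

>>> send_rows --offset '[[0,0,0],[0,0,0],[0,0,0],[0,0,0]]' --delta_rot '[[0,0,0],[0,0,0],[0,0,0],[0,0,0]]' --grip 0.7

```text
time: 85.28
tool_pos: [557.2, -236.8, 61.8]
tcp_rot: [3.141, -0.0, -0.098]
contact_force: [-0.3, -0.2, 0.4]
grip_width: 64.0
finger_force: 0.0
```

>>> send_rows --offset '[[0,0,-0.1],[0,0,-0.3],[0,0,-0.55],[0,0,-0.8],[0,0,-1],[0,0,-1]]' --delta_rot '[[0,0,0],[0,0,0],[0,0,0],[0,0,0],[0,0,0],[0,0,0]]'

```text
time: 86.02
tool_pos: [558.3, -237.3, 184.5]
tcp_rot: [3.139, -0.005, -0.098]
contact_force: [-0.1, -0.6, -0.8]
grip_width: 64.6
finger_force: 0.0
```

>>> send_rows --offset '[[-0.1,0,0],[-0.2,0,0],[-0.4,0,0],[-0.5,0,0],[-0.5,0,0],[-0.5,0,0]]' --delta_rot '[[0,0,0],[0,0,0],[0,0,0],[0,0,0],[0,0,0],[0,0,0]]'

```text
time: 86.78
tool_pos: [498.0, -231.1, 181.8]
tcp_rot: [3.141, -0.001, -0.098]
contact_force: [0.1, 0.3, 0.9]
grip_width: 64.1
finger_force: 0.0
```

```bash
python3 - <<'E'
from h import *
o,cal,im=look('cover',f='w17.png',z=69);print(o['tool_pos'],o['tcp_rot'],o['time'])
for d in finder.pinpoint('chest_drawer0_handle','wrist')[:1]: print(d['uv'],world(cal,d['uv'],77))
cv2.imwrite('pics/w17b.png',cv2.resize(im[65:190,180:340],(768,600),interpolation=cv2.INTER_CUBIC)[:,:,::-1])
plan((416,-221.5,182,-.098),(416,-221.5,182,1.472))
E
```

```text
cover 0.74 box [ 67   0 439 246] rect 550.0 -234.0 mean [ 570.3 -236.2] size 317.9 228.8 yaw 1.473 rgb [180. 157. 112.]
cover 0.62 box [225  93 283 166] rect 556.3 -236.7 mean [ 557.6 -236.8] size 67.2 50.8 yaw -0.098 rgb [204. 173. 113.]
[ 497.95105803 -231.07046987  181.75837997] [ 3.14136877e+00 -5.94719207e-04 -9.79605419e-02] 86.775
-> [ 4.160e+02 -2.215e+02  1.820e+02 -9.800e-02] rotz 0.0001 (-0deg) 1 x [-0.687 -0.012 -0.004] total [-0.687 -0.012 -0.004]
-> [ 416.    -221.5    182.       1.472] rotz -0.2499 (90deg) 1 x [0. 0. 0.] total [0. 0. 0.]
```

View pics/w17b.png

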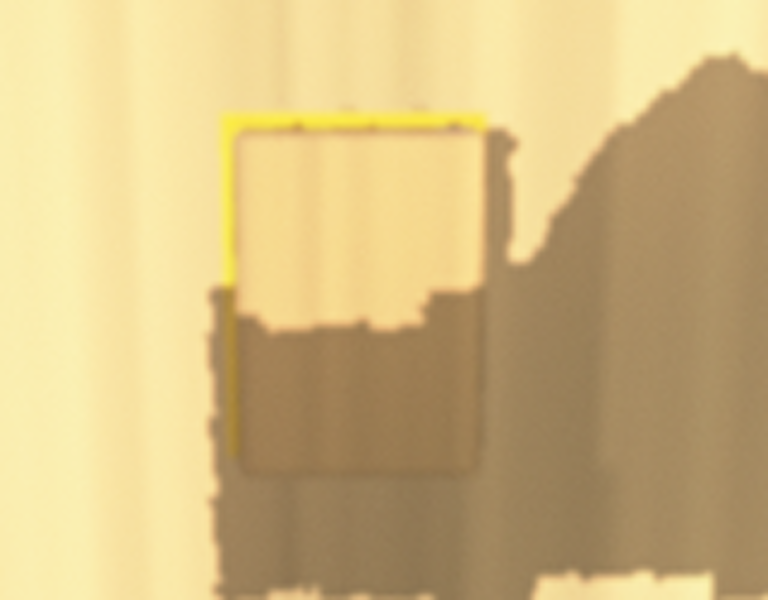

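The cover lies square and flush on the pile. Now to the handle.

>>> send_rows --offset '[[-0.2,0,0],[-0.4,0,0],[-0.6,0,0],[-0.687,-0.01,0],[-0.687,-0.01,0],[-0.687,-0.01,0],[-0.687,-0.01,0],[-0.687,-0.01,0]]' --delta_rot '[[0,0,-0.02],[0,0,-0.05],[0,0,-0.08],[0,0,-0.11],[0,0,-0.14],[0,0,-0.17],[0,0,-0.2],[0,0,-0.22]]' --grip 0.24

```text
time: 87.92
tool_pos: [415.9, -221.7, 181.7]
tcp_rot: [3.141, 0.0, 1.29]
contact_force: [0.2, 0.3, 0.1]
grip_width: 22.1
finger_force: 0.0
```

>>> send_rows --offset '[[0,0,0],[0,0,0],[0,0,0],[0,0,0]]' --delta_rot '[[0,0,-0.02],[0,0,-0.03],[0,0,-0.03],[0,0,-0.03]]'

```text
time: 88.42
tool_pos: [415.7, -221.7, 181.7]
tcp_rot: [3.142, 0.0, 1.472]
contact_force: [0.4, 0.1, -0.7]
grip_width: 22.1
finger_force: 0.0
```

```bash
python3 - <<'E'
from h import *
o=get_obs();cal=optics.get_calibration('wrist');cap('wrist','w18.png')
for d in finder.pinpoint('chest_drawer0_handle','wrist')[:2]: print(d['confidence'],d['uv'],world(cal,d['uv'],77))
print(o['tool_pos'],o['tcp_rot'],o['grip_width'])
plan((415.2,-221,60.5,1.472))
E
```

```text
0.71 [255.4, 187.0] [ 417.27685009 -218.86083619   77.        ]
[ 415.74843991 -221.66666214  181.67368642] [3.14155199e+00 1.11949683e-04 1.47186557e+00] 22.055359106953272
-> [ 415.2   -221.      60.5      1.472] rotz 0.0 (-0deg) 2 x [ 0.002 -0.002  0.505] total [ 0.005 -0.005  1.01 ]
```

>>> send_rows --offset '[[0,0,0.15],[0,0,0.3],[0,0,0.45],[0,0,0.6],[0,0,0.75],[0,0,0.88],[0,0,1.0],[0,0,1.0]]' --delta_rot '[[0,0,0],[0,0,0],[0,0,0],[0,0,0],[0,0,0],[0,0,0],[0,0,0],[0,0,0]]'

```text
time: 89.52
tool_pos: [415.1, -221.3, 60.9]
tcp_rot: [-3.14, -0.001, 1.473]
contact_force: [0.3, -0.3, -0.4]
grip_width: 22.4
finger_force: 0.0
```

>>> send_rows --offset '[[0,0,0],[0,0,0],[0,0,0],[0,0,0]]' --delta_rot '[[0,0,0],[0,0,0],[0,0,0],[0,0,0]]' --grip 0

```text
time: 90.02
tool_pos: [415.9, -221.9, 62.2]
tcp_rot: [3.141, 0.001, 1.473]
contact_force: [-0.6, -0.4, 3.6]
grip_width: 9.9
finger_force: 30.0
```

>>> send_rows --offset '[[0,0.01,0],[0,0.03,0],[0,0.06,0],[0,0.1,0],[0,0.15,0],[0,0.2,0],[0,0.25,0],[0,0.3,0]]' --delta_rot '[[0,0,0],[0,0,0],[0,0,0],[0,0,0],[0,0,0],[0,0,0],[0,0,0],[0,0,0]]'

```text
time: 91.02
tool_pos: [451.8, -225.5, 62.2]
tcp_rot: [3.141, 0.001, 1.473]
contact_force: [-2.0, -1.1, 5.1]
grip_width: 10.1
finger_force: 30.0
```

>>> send_rows --offset '[[0,0.05,0],[0,0.1,0],[0,0.15,0],[0,0.2,0],[0,0.25,0],[0,0.3,0],[0,0.35,0],[0,0.4,0]]' --delta_rot '[[0,0,0],[0,0,0],[0,0,0],[0,0,0],[0,0,0],[0,0,0],[0,0,0],[0,0,0]]'

```text
time: 92.02
tool_pos: [499.6, -230.2, 62.2]
tcp_rot: [3.141, 0.001, 1.473]
contact_force: [-0.8, 0.4, 5.3]
grip_width: 10.1
finger_force: 30.0
```

>>> send_rows --offset '[[0,0.05,0],[0,0.1,0],[0,0.15,0],[0,0.2,0],[0,0.25,0],[0,0.3,0],[0,0.35,0],[0,0.4,0]]' --delta_rot '[[0,0,0],[0,0,0],[0,0,0],[0,0,0],[0,0,0],[0,0,0],[0,0,0],[0,0,0]]'

```text
time: 93.02
tool_pos: [547.4, -234.9, 62.3]
tcp_rot: [3.141, 0.001, 1.473]
contact_force: [-1.0, -0.9, 5.1]
grip_width: 9.7
finger_force: 30.0
```

>>> send_rows --offset '[[0,0.05,0],[0,0.1,0],[0,0.15,0],[0,0.2,0],[0,0.24,0],[0,0.27,0],[0,0.29,0],[0,0.3,0]]' --delta_rot '[[0,0,0],[0,0,0],[0,0,0],[0,0,0],[0,0,0],[0,0,0],[0,0,0],[0,0,0]]'

```text
time: 94.02
tool_pos: [583.2, -238.4, 62.2]
tcp_rot: [3.141, 0.001, 1.473]
contact_force: [-1.0, -0.9, 5.4]
grip_width: 9.8
finger_force: 30.0
```

```bash
python3 - <<'E'
from h import *
o=get_obs();p=np.array(o['tool_pos']);print(p,o['contact_force'],'moved',np.hypot(p[0]-415.3,p[1]+221))
E
```

```text
[ 583.18043414 -238.4221362    62.2481736 ] [-0.96033612 -0.92214147  5.44859525] moved 168.78202214085871
```

>>> send_rows --offset '[[0,0.02,0],[0,0.04,0],[0,0.06,0],[0,0.08,0],[0,0.1,0],[0,0.12,0],[0,0.135,0],[0,0.145,0]]' --delta_rot '[[0,0,0],[0,0,0],[0,0,0],[0,0,0],[0,0,0],[0,0,0],[0,0,0],[0,0,0]]'

```text
time: 95.02
tool_pos: [600.4, -240.1, 62.3]
tcp_rot: [3.141, 0.001, 1.473]
contact_force: [-1.8, -0.4, 5.8]
grip_width: 9.7
finger_force: 30.0
```

>>> send_rows --offset '[[0,0.005,0],[0,0.01,0],[0,0.015,0],[0,0.02,0],[0,0.025,0],[0,0.03,0],[0,0.03,0],[0,0.03,0]]' --delta_rot '[[0,0,0],[0,0,0],[0,0,0],[0,0,0],[0,0,0],[0,0,0],[0,0,0],[0,0,0]]'

```text
time: 96.02
tool_pos: [604.0, -240.5, 62.3]
tcp_rot: [3.141, 0.001, 1.473]
contact_force: [-0.1, -0.9, 6.5]
grip_width: 9.6
finger_force: 30.0
```

>>> send_rows --offset '[[0,0.005,0],[0,0.01,0],[0,0.015,0],[0,0.02,0],[0,0.02,0],[0,0.02,0]]' --delta_rot '[[0,0,0],[0,0,0],[0,0,0],[0,0,0],[0,0,0],[0,0,0]]'

```text
time: 96.78
tool_pos: [604.1, -240.4, 62.2]
tcp_rot: [-3.137, 0.0, 1.473]
contact_force: [-9.7, -1.3, 10.1]
grip_width: 9.8
finger_force: 30.0
```

>>> send_rows --offset '[[0,0,0],[0,0,0],[0,-0.018,0],[0,-0.018,0],[0,-0.018,0]]' --delta_rot '[[0,0,0],[0,0,0],[0,0,0],[0,0,0],[0,0,0]]' --grip 0.22

```text
time: 97.4
tool_pos: [603.9, -240.1, 61.6]
tcp_rot: [-3.142, 0.0, 1.473]
contact_force: [-0.1, -0.8, -0.0]
grip_width: 19.9
finger_force: 0.0
```

>>> send_rows --offset '[[0,0,-0.05],[0,0,-0.15],[0,0,-0.3],[0,0,-0.5],[0,0,-0.7],[0,0,-0.9],[0,0,-1],[0,0,-1]]' --delta_rot '[[0,0,0],[0,0,0],[0,0,0],[0,0,0],[0,0,0],[0,0,0],[0,0,0],[0,0,0]]'

```text
time: 98.4
tool_pos: [604.3, -240.3, 183.1]
tcp_rot: [3.139, 0.001, 1.473]
contact_force: [-0.2, -1.2, -1.2]
grip_width: 20.1
finger_force: 0.0
```

>>> send_rows --offset '[[0,-0.2,-0.2],[0,-0.4,-0.3],[0,-0.6,-0.4],[0,-0.8,-0.4],[0,-0.8,-0.4],[0,-0.8,-0.4]]' --delta_rot '[[0,0,0],[0,0,0],[0,0,0],[0,0,0],[0,0,0],[0,0,0]]'

```text
time: 99.15
tool_pos: [508.8, -230.8, 229.2]
tcp_rot: [-3.141, -0.0, 1.473]
contact_force: [0.2, 0.1, 0.2]
grip_width: 20.2
finger_force: 0.0
```

```bash
python3 - <<'E'
from h import *
o=get_obs();cal=optics.get_calibration('wrist');im=cap('wrist','w19.png')
for d in finder.pinpoint('chest_drawer0_handle','wrist')[:2]: print(d['confidence'],d['uv'],world(cal,d['uv'],77))
print(o['tool_pos'],o['time'])
t=cap('top','t19.png')
cv2.imwrite('pics/f.png',np.vstack([cv2.resize(im[0:230,:],(640,288)),cv2.resize(t[100:270,60:420],(640,302))])[:,:,::-1])
E
```

```text
0.88 [339.7, 177.8] [ 606.3714626  -238.55238775   77.        ]
[ 508.75374648 -230.78546522  229.2139728 ] 99.15
```

View pics/f.png

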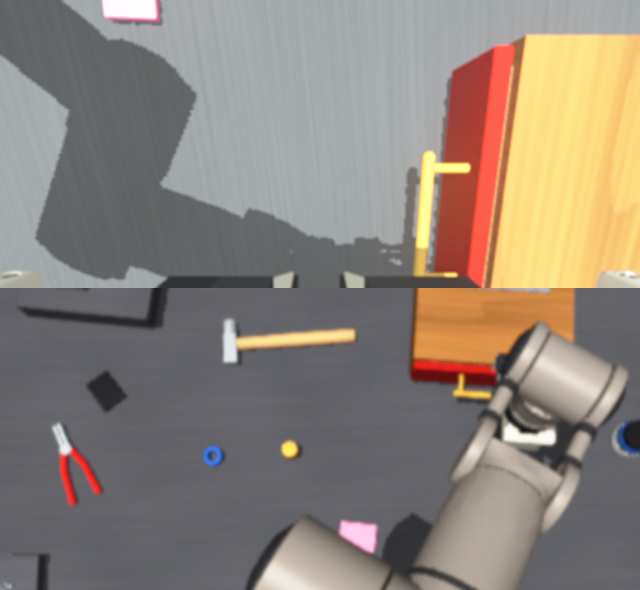

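The drawer is shut flush against the chest, no blanks are left on the bench, and the visible bystanders are untouched. Handing in.

```bash
python3 -c "
from plant import ticket
print(ticket.close_job())"
```

```text
the job is handed in; nothing more can be done
None
```

The job is handed in, with no verdict shown: all five blanks are in one flush pile on the yellow mark with the cover board square on top, and the drawer was pushed slowly to fully shut.

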